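Open the bifold dust cover and set out slotted bars in the marking tray

TASK

Push the bifold dust cover of the marking tray open until its two panels stand folded flat against each other, then lay every square bar from the bench in the tray with its slotted face up, rolling it over face by face as needed. The bars must lie side by side across the tray in one closed row, the first butted flush against the low end stop and each next one flush against its neighbour; leave the cover folded and the other things on the bench where they are.

Things in the scene. Friction and masses are not known exactly. Their poses are not given: they have to be found in the camera images.
- tray: fixed open grey steel tray: outside 150 mm (x) by 286 mm (y), inside 134 by 270 mm, floor 6 mm thick, walls 8 mm thick with tops at z = 58 mm, but 46 mm for the stop wall at -y; origin at the centre of its underside, z up. The cover is hinged on the +y wall. Bars lie along the tray's x, in a row from the stop toward +y
- end_stop (a point): middle of the stop wall's inner face at the tray floor (tray x = 0, y = -135 mm, z = 6 mm), same axes as the tray. In a closed row the bars' centres lie 20, 60, 100 mm from it along y and 20 mm above it. Between the tray and the bars the bench is clear (about x 0.42 to 0.62, y -0.13 to 0.03 m); a bench vice (100 mm high) stands in front of the bars, a tool case behind them
- cover_hinge (a point): middle of the inner cover panel's hinge line on the tray's +y wall (tray y = 139 mm, z = 60 mm; the line runs along tray x). The cover is two grey plastic panels, each 150 x 137 x 6 mm: the inner one hinged here, the outer one hinged to the inner one's far edge
- cover_inner (a joint): angle of the inner panel above level, rad: 0 (flat over the tray; starts at 0.35 to 0.6) to 1.53 (end of travel: both panels upright, flat against each other at the +y end). The outer panel's free edge is guided level with the wall tops, so both rise as a ridge when that edge is pushed to +y. Friction holds it where it is left; pushing takes 3 to 8 N
- pull_bar (a point): middle of the black round pull handle (bar 16 mm thick, 130 mm long, along tray x) on two posts along the free edge of the outer cover panel, 26 mm clear of its outer face; the bar's axis sinks from about 100 mm above the bench at the start to 70 mm when folded, and moves along the tray's y to 51 mm from the hinge line
- bar_a: square steel-grey metal bar, 120 mm long and 40 x 40 mm in section, about 0.3 kg; origin at its centre, x along its length; its +z face is the slotted one (a slot 14 mm wide and 5 mm deep with a black floor runs the whole length), the other three long faces are plain. Starts on the bench, slot to one side. May be absent
- bar_b: square steel-grey metal bar, 120 mm long and 40 x 40 mm in section, about 0.3 kg; origin at its centre, x along its length; its +z face is the slotted one (a slot 14 mm wide and 5 mm deep with a black floor runs the whole length), the other three long faces are plain. Starts on the bench with the slot to the other side. May be absent
- bar_c: square steel-grey metal bar, 120 mm long and 40 x 40 mm in section, about 0.3 kg; origin at its centre, x along its length; its +z face is the slotted one (a slot 14 mm wide and 5 mm deep with a black floor runs the whole length), the other three long faces are plain. Starts on the bench, slot underneath. May be absent
- tin: bystander: flat round tin, 65 mm across, 23 mm high; origin under its centre
- driver: bystander: screwdriver with a clear amber handle, 163 mm long; origin under its middle
- flashlight: bystander: black torch, 109 mm long, lying; origin under its middle
- card_box: bystander: black card box, 113 x 69 x 82 mm; origin under its centre
- spanner: bystander: combination spanner, 173 mm long, lying; origin under its middle
- key: bystander: hex key, 87 mm long, lying; origin under its middle

How it is judged (in metres and radians):
On the way:
1. the cover is folded: both panels upright and flat against each other (value of joint cover_inner above 1.42 rad), for 0.2 s.
At the end, for the whole second after the job is handed in: Cover folded (above 1.42 rad). Every bar present rests on the tray floor, slot up (0.08 rad), along the tray's x (0.04 rad, 20 mm of the middle), in one row: first within 3 mm of the end stop, each other within 3 mm of a neighbour. Bystanders within 5 cm of their places (value of joint cover_inner above 1.42 rad and angle between each of bar_a, bar_b, bar_c's own z axis and vertical below 0.08 rad and angle between the x axis of each of bar_a, bar_b, bar_c and the x axis of tray, either way round below 0.04 rad and x of bar_a in the frame of tray between -0.02 and 0.02 m and z of bar_a in the frame of tray between 0.021 and 0.031 m and y of bar_a in the frame of tray between -0.125 and -0.0275 m and linear speed of each of bar_a, bar_b, bar_c below 0.02 m/s and (y of bar_a in the frame of tray below -0.112 m or y of bar_a in the frame of bar_b between -0.043 and 0.043 m or y of bar_a in the frame of bar_c between -0.043 and 0.043 m) and x of bar_b in the frame of tray between -0.02 and 0.02 m and z of bar_b in the frame of tray between 0.021 and 0.031 m and y of bar_b in the frame of tray between -0.125 and -0.0275 m and (y of bar_b in the frame of tray below -0.112 m or y of bar_b in the frame of bar_a between -0.043 and 0.043 m or y of bar_b in the frame of bar_c between -0.043 and 0.043 m) and x of bar_c in the frame of tray between -0.02 and 0.02 m and z of bar_c in the frame of tray between 0.021 and 0.031 m and y of bar_c in the frame of tray between -0.125 and -0.0275 m and (y of bar_c in the frame of tray below -0.112 m or y of bar_c in the frame of bar_a between -0.043 and 0.043 m or y of bar_c in the frame of bar_b between -0.043 and 0.043 m) and y of any of bar_a, bar_b, bar_c in the frame of tray below -0.112 m); the robot touches nothing.
It fails at once if a bystander is shoved more than 5 cm from its place (distance of any of tin, driver, flashlight, card_box, spanner, key from where it was at the start of the episode above 0.05 m).
Of bar_a, bar_b, bar_c only 2 to 3 are there at a start; the rules pass over those that are not, and their reading is None.
At some moment in a run one of bar_a, bar_b, bar_c may be knocked a few centimetres aside while the robot is not near it.
Once in a run the grip may slacken for a moment while it holds something.
It also fails if it takes over 210 s, if anything falls off the work surface, if the arm or the gripper's body presses on something with over 40 N, if the wrist force passes 120 N, or if a joint passes its speed limit or range.

ROBOT

A 6-joint arm with a two-finger parallel gripper is mounted at the origin on a cart in front of the work surface, level with it; the furniture and walls round the work are solid. World frame = base frame: x ahead of the robot, y to its left, z up, the work surface at z = 0. Lengths are in m, angles in degrees, forces in N, time in s.
With the tool pointing down it reaches from about 0.35 to 0.875 m from the base axis. Payload 4.2 kg.
Tool frame: the origin (TCP) lies on the centre line of the jaws, within the pads' length; the fingertips stand 19 mm ahead of it and the grasp point (between the pads) is the TCP; z points along the fingers, y is the line along which they close (so a half turn about z gives the same grasp; the last joint's range is limited). The gripper opens to 87 mm and grips with 3 to 60 N. Pads are 19 mm wide; open, the fingers measure 117 mm over their backs; the gripper's body (75 mm by 190 mm) begins 51 mm behind the grasp point.
Start: joints at [-61.387, 22.042, 0.453, 0, -68.411, -14.817], TCP at [0.149, -0.607, 0.217] pointing down, gripper open.
Joint ranges: [-179.83, 179.83], [-69.29, 118.12], [-61.27, 80.66], [-181.25, 117.63], [-171.15, -9.14], [-177.46, 177.46]. Speed limits (degrees/s): [159.86, 159.86, 180, 180, 180, 180].

INTERFACE

Orientations are given as a 3x3 rotation matrix whose columns are the frame's x, y, z axes.
In Python, from station import sense, capture, finish_job, search_frame, masks_of gives the robot as it stands.
- The arm moves only by the tool drive_tool, never from a script. Its argument "rows" is a list of rows, each a list of 7 numbers: the opening in per cent of the stroke, from 0 (shut) to 100 (fully open), then the shift along the world's x, y, z in mm, then the turn, a rotation vector about the world's x, y, z in rad. In form: [[fingers, dx, dy, dz, wx, wy, wz], ...]. A call has 1 to 5 rows; each row shifts and turns the commanded pose from where the row before left it; what a row does not reach is not made up. A row lasts 1/12 s, in which the tool goes at most 41.7 mm and 7.16 degrees, less where a joint would pass 70% of its speed; a pose out of reach is approached as far as the arm can. A call is refused whole if a number of a shift passes 41.7 or a number of a turn 0.125, either way. A call with a gripper value outside its range is refused whole. The fingers move at their own pace and stop on an object; the grip force is fixed at half the most. Time passes only in rows, so rows that do not move let the fingers close. It gives the time, the measured TCP pose, the force, the opening and the grip force at its end, in the units of the state.
- sense(): the state, without advancing time (a new reading comes with each control period).
- capture(name): name is "scene" or "top" or "wrist"; returns a dict with "frame" (384x512x3 uint8, red, green, blue), "z_map" (384x512 float32, m along the optical axis (not along the pixel's ray), 0 where there is no reading), "fx", "fy", "cx", "cy" (pixels), "R" (3x3) and "t" (3): a world point X has camera coordinates R X + t; the wrist camera has in their place "T_tool_cam" (4x4, takes a point from camera to tool coordinates, whose origin is the TCP and whose axes are the flange's). Camera axes: x right, y down, z forward; pixel columns grow to the right and rows downward; lengths in m; the calibration is good to about 2 mm. A picture is of the moment at which its call begins: read the wrist's pose just before it.
- finish_job(): hands the job in; it is judged then, once.
Trained networks look in a picture, given as the dict that the camera call returned (one of the last four; its "shot" number tells which), for a name from the list of things; names that differ only in an ending like _2 or _b are one class to them, and where a whole thing is asked for, a point or a joint stands for the part that bears it (a point fixed in the world has none). Each returns a list of dicts, best first, with "p" (0 to 1); they miss things now and then, are a little off and sometimes report something else, mostly with a low value. They report only what shows in the picture. A call takes as long as a camera call.
- search_frame(label, picture): "xy" ([column, row] in pixels, amid what is visible of it).
- masks_of(label, picture): "region" (384x512 bool, what is visible of it) and "xy" ([column, row] in pixels, amid what is visible of it).
The state is a dict: "time_s": time; "joints": joint angles; "joint_velocities": joint speeds; "effort": joint torques, N m; "tcp_pos": TCP position; "ee_rot": TCP orientation; "wrist_force": force on the tool from outside, world axes, zero at the start; "moment": the same for the moment, N m; "gripper_width": opening from 0.0 (shut) to 1.0 (fully open); "gripper_force": force on a finger pad.
Only numpy, scipy, OpenCV 4.12 (cv2) and the standard library are available. Lean on these libraries where they do the work, as an engineer would, in place of code of your own. Each camera call takes 0.05 s, during which the arm holds its last target. There are 200 camera calls.

## Working session

There is one attempt and no reset: what is moved stays moved. The work goes in short steps, Python scripts to look and compute and a tool call to move; the robot and the scene stay as the last step left them, time stands still between calls to the robot, and variables do not carry over. Pictures are saved under pics/ and viewed, at most 14 in all, crops included, and the job is handed in when it is done.

Besides the shell and the picture viewer there is one more tool, called after "Request:" as name(argument=value, ...) on one line, values as JSON. drive_tool: Moves the arm, as the interface text tells. Its arguments: {"type":"object","properties":{"rows":{"type":"array"}},"required":["rows"]}

```bash
mkdir -p pics; ls
cat > h.py <<'E'
import numpy as np, cv2
from station import sense, capture, finish_job, search_frame, masks_of
def save(n,c): cv2.imwrite(f'pics/{n}.png', cv2.cvtColor(c['frame'],cv2.COLOR_RGB2BGR))
def cloud(c):
    z=c['z_map']; v,u=np.mgrid[0:z.shape[0],0:z.shape[1]]
    P=np.stack([(u-c['cx'])/c['fx']*z,(v-c['cy'])/c['fy']*z,z],-1)
    if 'R' in c: W=(P-np.array(c['t']))@np.array(c['R'])
    else:
        s=sense(); T=np.array(c['T_tool_cam']); W=P@T[:3,:3].T+T[:3,3]
        W=W@np.array(s['ee_rot']).T+np.array(s['tcp_pos'])
    W[z<=0]=np.nan
    return W
E
python3 - <<'E'
from h import *
for n in ['top','scene']:
    c=capture(n); save(n+'0',c); W=cloud(c)
    np.savez(n+'0.npz',W=W,f=c['frame'])
    for l in ['tray','pull_bar','bar_a','bar_b','bar_c','tin','driver','flashlight','card_box','spanner','key']:
        for m in masks_of(l,c)[:4]:
            w=W[m['region']]; w=w[~np.isnan(w[:,0])]
            print(n,l,round(m['p'],2),np.round(m['xy']),m['region'].sum(),np.round(np.median(w,0),3) if len(w) else '', np.round(np.percentile(w,[2,98],axis=0),3).tolist() if len(w) else '')
s=sense(); print(s)
E
```

```text
pics
top tray 0.6 [330. 183.] 694 [ 0.548 -0.19   0.038] [[0.491, -0.22, -0.003], [0.607, -0.167, 0.043]]
top tray 0.59 [174. 193.] 5518 [0.527 0.265 0.089] [[0.449, 0.137, -0.0], [0.61, 0.419, 0.115]]
top pull_bar 0.63 [186. 194.] 2638 [0.521 0.223 0.095] [[0.451, 0.15, 0.068], [0.595, 0.287, 0.115]]
top bar_a 0.91 [366. 192.] 660 [ 0.533 -0.296  0.037] [[0.477, -0.32, 0.002], [0.591, -0.277, 0.044]]
top bar_a 0.73 [405. 196.] 731 [ 0.521 -0.406  0.037] [[0.463, -0.433, 0.003], [0.58, -0.387, 0.043]]
top bar_a 0.65 [329. 187.] 653 [ 0.544 -0.19   0.038] [[0.489, -0.223, -0.001], [0.604, -0.169, 0.043]]
top bar_b 0.91 [366. 192.] 660 [ 0.533 -0.296  0.037] [[0.477, -0.32, 0.002], [0.591, -0.277, 0.044]]
top bar_b 0.73 [405. 196.] 731 [ 0.521 -0.406  0.037] [[0.463, -0.433, 0.003], [0.58, -0.387, 0.043]]
top bar_b 0.65 [329. 187.] 653 [ 0.544 -0.19   0.038] [[0.489, -0.223, -0.001], [0.604, -0.169, 0.043]]
top bar_c 0.91 [366. 192.] 660 [ 0.533 -0.296  0.037] [[0.477, -0.32, 0.002], [0.591, -0.277, 0.044]]
top bar_c 0.73 [405. 196.] 731 [ 0.521 -0.406  0.037] [[0.463, -0.433, 0.003], 
[... 2181 characters left out ...]
197e+01, -1.48170361e+01]), 'joint_velocities': array([ 0.02032904, -0.00770232, -0.00684344,  0.02810132,  0.00436968,
       -0.03710506]), 'effort': array([-2.32482753e-04, -3.90477204e+01,  1.87619895e+01,  4.22460839e+00,
        1.53360487e-02, -2.63154482e-05]), 'tcp_pos': array([ 0.14905495, -0.60695495,  0.21716806]), 'ee_rot': array([[-9.71155646e-01, -2.38446453e-01,  2.23538395e-05],
       [-2.38446454e-01,  9.71155645e-01, -4.93635411e-05],
       [-9.93849611e-06, -5.32698754e-05, -9.99999999e-01]]), 'wrist_force': array([ 0.01871107, -0.72418692,  0.54419959]), 'moment': array([-0.01445441, -0.01256211, -0.01296801]), 'gripper_force': 0.0, 'gripper_width': 0.9984217447254429}
```

View images.

Run:
```python
import cv2
a=cv2.imread('pics/top0.png');b=cv2.imread('pics/scene0.png')
cv2.imwrite('pics/t.png',cv2.resize(a[90:290,90:450],None,fx=2.2,fy=2.2,interpolation=3))
cv2.imwrite('pics/s.png',cv2.resize(b[100:340,60:420],None,fx=2.2,fy=2.2,interpolation=3))
import numpy as np
W=np.load('top0.npz')['W']; 
x,y,z=W[...,0],W[...,1],W[...,2]
for nm,r in dict(b1=(.45,.64,-.24,-.14),b2=(.45,.63,-.34,-.25),b3=(.43,.61,-.46,-.36)).items():
    m=(x>r[0])&(x<r[1])&(y>r[2])&(y<r[3])&(z>.03)&(z<.05)
    p=W[m]; q=cv2.minAreaRect((p[:,:2]*1000).astype(np.float32)); print(nm,m.sum(),q,p[:,2].mean(),np.percentile(p[:,:2],[1,99],axis=0))
# tray: pts with z .05-.066
m=(x>.42)&(x<.64)&(y>.1)&(y<.46)&(z>.040)
print(cv2.minAreaRect((W[m][:,:2]*1000).astype(np.float32)), np.percentile(W[m],[1,50,99],axis=0))
for yy in np.arange(.12,.45,.015):
    q=W[(x>.5)&(x<.55)&(y>yy)&(y<yy+.015)]; print(round(yy,3),np.round(np.percentile(q[:,2],[10,50,90]),3))
```

```text
b1 576 ((568.18017578125, -187.03741455078125), (162.91116333007812, 53.03539276123047), 15.011998176574707) 0.03826538945707979 [[ 0.49090242 -0.21647777]
 [ 0.63878872 -0.14871802]]
b2 607 ((523.5274658203125, -299.8871765136719), (146.51348876953125, 45.46821594238281), 1.4269940853118896) 0.037878363890111795 [[ 0.45244381 -0.32121435]
 [ 0.59377394 -0.27731415]]
b3 597 ((523.3682250976562, -411.22540283203125), (41.312644958496094, 120.17232513427734), 83.71469116210938) 0.03791588143969271 [[ 0.46335902 -0.43413717]
 [ 0.5815637  -0.38700132]]
((530.3222045898438, 279.76220703125), (290.27325439453125, 150.54339599609375), 82.98829650878906) [[0.44680848 0.13695152 0.0433174 ]
 [0.52770589 0.27026724 0.09185712]
 [0.61046146 0.41966417 0.11590196]]
0.12 [-0.004 -0.     0.042]
0.135 [0.005 0.045 0.106]
0.15 [0.003 0.1   0.108]
0.165 [0.067 0.071 0.074]
0.18 [0.071 0.075 0.079]
0.195 [0.078 0.081 0.086]
0.21 [0.083 0.087 0.091]
0.225 [0.089 0.093 0.098]
0.24 [0.096 0.099 0.103]
0.255 [0.101 0.105 0.109]
0.27 [0.106 0.111 0.115]
0.285 [0.11  0.113 0.116]
0.3 [0.105 0.109 0.112]
0.315 [0.098 0.103 0.106]
0.33 [0.095 0.097 0.101]
0.345 [0.089 0.092 0.096]
0.36 [0.082 0.086 0.089]
0.375 [0.076 0.08  0.084]
0.39 [0.071 0.075 0.078]
0.405 [0.064 0.068 0.072]
0.42 [0.061 0.063 0.066]
0.435 [-0.003 -0.001  0.003]
0.45 [-0.004 -0.     0.003]
```

View pics/t.png

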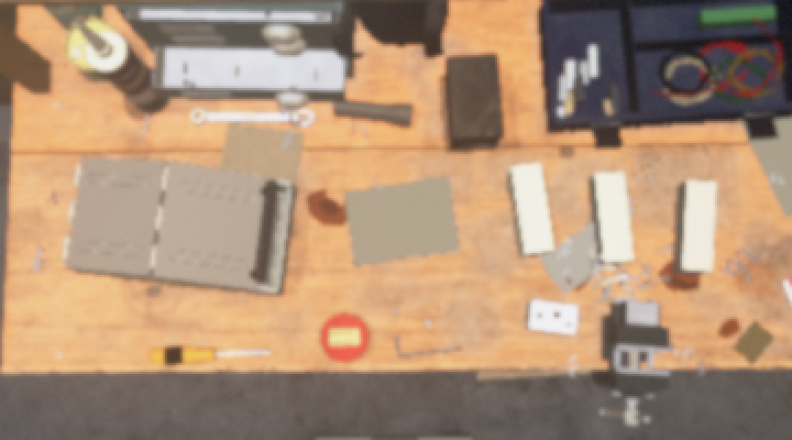

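View pics/s.png

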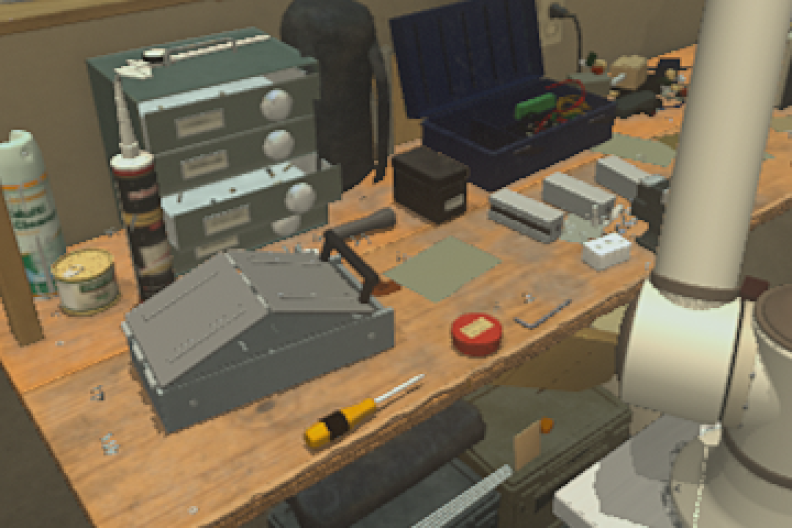

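Run:
```python
import numpy as np,cv2
for n in ['top0','scene0']:
    d=np.load(n+'.npz');W=d['W'];f=d['f'].astype(int).sum(-1)
    x,y,z=np.moveaxis(W,-1,0)
    m=(x>.42)&(x<.64)&(y>.11)&(y<.18)&(z>.09)
    print(n,m.sum(),cv2.minAreaRect((W[m][:,:2]*1000).astype(np.float32)),np.percentile(W[m],[2,50,98],axis=0).round(3).tolist())
    for lo,hi in[(.5,.52),(.54,.56),(.46,.48),(.57,.59)]:
        q=W[m&(x>lo)&(x<hi)]; print(lo,np.percentile(q[:,1],[3,50,97]).round(3) if len(q) else '')
```

```text
top0 260 ((514.7496948242188, 155.45802307128906), (15.628560066223145, 129.60121154785156), 82.6568374633789) [[0.453, 0.142, 0.099], [0.514, 0.155, 0.106], [0.576, 0.168, 0.112]]
0.5 [0.148 0.155 0.164]
0.54 [0.144 0.15  0.159]
0.46 [0.154 0.16  0.169]
0.57 [0.142 0.147 0.155]
scene0 210 ((515.3629150390625, 157.5261993408203), (16.818954467773438, 131.85818481445312), 82.9346923828125) [[0.451, 0.145, 0.091], [0.506, 0.158, 0.107], [0.576, 0.17, 0.11]]
0.5 [0.152 0.159 0.164]
0.54 [0.145 0.156 0.158]
0.46 [0.156 0.165 0.17 ]
0.57 [0.143 0.153 0.157]
```

Request:
drive_tool(rows=[[0,20,30,20,0,0,0.1],[0,20,35,20,0,0,0.1],[0,20,35,0,0,0,0.1],[0,20,35,0,0,0,0.1],[0,20,35,0,0,0,0.1]])

```text
time_s: 1.62
tcp_pos: [0.2481, -0.4381, 0.2561]
ee_rot: [[-0.735, -0.678, 0.001], [-0.678, 0.735, -0.001], [-0.0, -0.001, -1.0]]
wrist_force: [1.1, -0.1, 0.3]
gripper_width: 0.709
gripper_force: 0.0
```

Request:
drive_tool(rows=[[0,20,35,0,0,0,0.1],[0,20,35,0,0,0,0.1],[0,20,35,0,0,0,0.1],[0,20,35,0,0,0,0.1],[0,20,35,0,0,0,0.1]])

```text
time_s: 2.03
tcp_pos: [0.3481, -0.2628, 0.2561]
ee_rot: [[-0.32, -0.948, 0.001], [-0.948, 0.32, -0.0], [0.0, -0.001, -1.0]]
wrist_force: [1.6, 0.4, -0.3]
gripper_width: 0.323
gripper_force: 0.0
```

Request:
drive_tool(rows=[[0,16,36,0,0,0,0.02],[0,16,36,0,0,0,0.02],[0,16,36,0,0,0,0.02],[0,16,36,0,0,0,0.02],[0,16,36,0,0,0,0.02]])

```text
time_s: 2.45
tcp_pos: [0.4279, -0.0826, 0.2562]
ee_rot: [[-0.227, -0.974, 0.001], [-0.974, 0.227, 0.0], [-0.0, -0.001, -1.0]]
wrist_force: [-0.2, -0.5, 0.1]
gripper_width: 0.016
gripper_force: 0.0
```

Request:
drive_tool(rows=[[0,16,36,0,0,0,0.02],[0,16,36,0,0,0,0.02],[0,16,36,0,0,0,0.02],[0,16,36,0,0,0,0.02],[0,16,36,0,0,0,0.02]])

```text
time_s: 2.87
tcp_pos: [0.508, 0.0975, 0.256]
ee_rot: [[-0.128, -0.992, 0.001], [-0.992, 0.128, 0.0], [-0.0, -0.001, -1.0]]
wrist_force: [0.9, -0.9, 0.4]
gripper_width: 0.003
gripper_force: 0.0
```

Request:
drive_tool(rows=[[0,0,0,-40,0,0,0],[0,0,0,-40,0,0,0],[0,0,0,-40,0,0,0],[0,0,0,-36,0,0,0],[0,0,0,0,0,0,0]])

```text
time_s: 3.28
tcp_pos: [0.5024, 0.0935, 0.093]
ee_rot: [[-0.131, -0.991, -0.014], [-0.991, 0.131, -0.005], [0.007, 0.013, -1.0]]
wrist_force: [-0.5, -1.5, -0.4]
gripper_width: 0.001
gripper_force: 0.0
```

Request:
drive_tool(rows=[[0,1,8,0,0,0,0],[0,1,8,0,0,0,0],[0,1,8,0,0,0,0],[0,1,8,0,0,0,0],[0,1,8,0,0,0,0]])

```text
time_s: 3.7
tcp_pos: [0.5138, 0.1372, 0.1017]
ee_rot: [[-0.129, -0.992, 0.004], [-0.992, 0.129, 0.002], [-0.003, -0.003, -1.0]]
wrist_force: [0.0, 0.2, -0.0]
gripper_width: 0.006
gripper_force: 0.0
```

Request:
drive_tool(rows=[[0,1.2,10,-1,0,0,0],[0,1.2,10,-1,0,0,0],[0,1.2,10,-1,0,0,0],[0,1.2,10,-1,0,0,0],[0,1.2,10,-1,0,0,0]])

```text
time_s: 4.12
tcp_pos: [0.5186, 0.1865, 0.0946]
ee_rot: [[-0.13, -0.992, -0.0], [-0.992, 0.13, 0.0], [0.0, 0.0, -1.0]]
wrist_force: [1.0, -1.6, 0.0]
gripper_width: 0.004
gripper_force: 0.9
```

Request:
drive_tool(rows=[[0,1.2,10,-1,0,0,0],[0,1.2,10,-1,0,0,0],[0,1.2,10,-1,0,0,0],[0,1.2,10,-1,0,0,0],[0,1.2,10,-1,0,0,0]])

```text
time_s: 4.53
tcp_pos: [0.5247, 0.2367, 0.0896]
ee_rot: [[-0.13, -0.992, 0.0], [-0.992, 0.13, 0.0], [-0.0, -0.0, -1.0]]
wrist_force: [-0.5, -1.2, 1.8]
gripper_width: 0.006
gripper_force: 0.7
```

Request:
drive_tool(rows=[[0,1.2,10,-1,0,0,0],[0,1.2,10,-1,0,0,0],[0,1.2,10,-1,0,0,0],[0,1.2,10,-1,0,0,0],[0,1.2,10,-1,0,0,0]])

```text
time_s: 4.95
tcp_pos: [0.5308, 0.2866, 0.0846]
ee_rot: [[-0.13, -0.992, 0.0], [-0.992, 0.13, 0.0], [-0.0, -0.0, -1.0]]
wrist_force: [0.9, -0.4, 1.5]
gripper_width: 0.007
gripper_force: 0.7
```

Request:
drive_tool(rows=[[0,1.2,10,-1,0,0,0],[0,1.2,10,-1,0,0,0],[0,1.2,10,-1,0,0,0],[0,1.2,10,-1,0,0,0],[0,0,3,-1,0,0,0]])

```text
time_s: 5.37
tcp_pos: [0.5358, 0.3301, 0.0796]
ee_rot: [[-0.129, -0.992, 0.001], [-0.992, 0.129, 0.0], [-0.0, -0.001, -1.0]]
wrist_force: [0.4, -1.5, 2.2]
gripper_width: 0.008
gripper_force: 0.9
```

Run:
```python
from h import *
c=capture('scene'); W=cloud(c)
cv2.imwrite('pics/s1.png',cv2.resize(cv2.cvtColor(c['frame'],cv2.COLOR_RGB2BGR)[60:340,20:320],None,fx=2,fy=2))
```

```text
(no output)
```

View pics/s1.png

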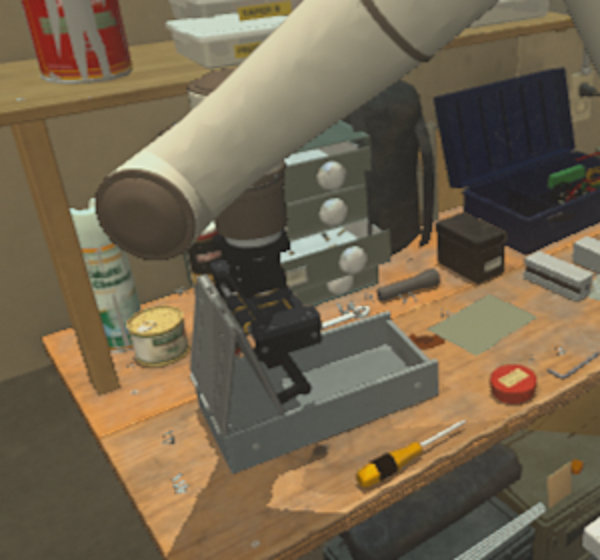

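Request:
drive_tool(rows=[[0,0.6,5,0,0,0,0],[0,0.6,5,0,0,0,0],[0,0.6,5,-0.5,0,0,0],[0,0.3,3,0,0,0,0],[0,0,0,0,0,0,0]])

```text
time_s: 5.83
tcp_pos: [0.5377, 0.3473, 0.0792]
ee_rot: [[-0.129, -0.992, 0.001], [-0.992, 0.129, 0.001], [-0.001, -0.0, -1.0]]
wrist_force: [1.1, 0.6, 0.4]
gripper_width: 0.005
gripper_force: 0.0
```

Request:
drive_tool(rows=[[0,0.2,2,0,0,0,0],[0,0,0,0,0,0,0]])

```text
time_s: 6.0
tcp_pos: [0.5377, 0.3487, 0.0791]
ee_rot: [[-0.13, -0.992, 0.0], [-0.992, 0.13, 0.0], [-0.0, -0.0, -1.0]]
wrist_force: [-0.1, -0.2, 0.3]
gripper_width: 0.006
gripper_force: 0.1
```

Request:
drive_tool(rows=[[0,0.2,2,0,0,0,0],[0,0,0,0,0,0,0]])

```text
time_s: 6.17
tcp_pos: [0.5379, 0.3506, 0.0791]
ee_rot: [[-0.13, -0.992, 0.0], [-0.992, 0.13, -0.0], [0.0, -0.0, -1.0]]
wrist_force: [0.7, -0.3, 0.6]
gripper_width: 0.004
gripper_force: 0.3
```

Request:
drive_tool(rows=[[0,0.3,3,0,0,0,0],[0,0,0,0,0,0,0]])

```text
time_s: 6.33
tcp_pos: [0.5383, 0.3538, 0.0792]
ee_rot: [[-0.129, -0.992, 0.0], [-0.992, 0.129, 0.0], [-0.0, -0.0, -1.0]]
wrist_force: [-0.8, -0.9, -0.2]
gripper_width: 0.004
gripper_force: 0.2
```

Request:
drive_tool(rows=[[0,0.3,3,0,0,0,0],[0,0,0,0,0,0,0]])

```text
time_s: 6.5
tcp_pos: [0.5386, 0.3569, 0.0792]
ee_rot: [[-0.129, -0.992, 0.0], [-0.992, 0.129, 0.0], [-0.0, -0.0, -1.0]]
wrist_force: [0.3, -0.9, 0.2]
gripper_width: 0.007
gripper_force: 0.1
```

Run:
```python
from h import *
print(sense()['wrist_force'],sense()['tcp_pos'])
a=np.radians(-7.1); R=np.array([[np.cos(a),-np.sin(a)],[np.sin(a),np.cos(a)]])
for n in ['top','scene']:
    W=cloud(capture(n)); T=W.copy(); T[...,:2]=(W[...,:2]-[.530,.280])@R
    x,y,z=np.moveaxis(T,-1,0)
    for zl in np.arange(.05,.21,.02):
        m=(abs(x)<.07)&(y>.03)&(y<.17)&(z>zl)&(z<zl+.02)
        q=T[m]; 
        if len(q): print(n,round(zl,2),m.sum(),np.percentile(q[:,1],[2,25,50,75,98]).round(3))
```

```text
[ 0.33957798 -0.93601188  0.17947735] [0.53860183 0.35694627 0.07916673]
top 0.05 59 [0.032 0.047 0.065 0.072 0.111]
top 0.07 127 [0.068 0.071 0.075 0.11  0.114]
top 0.09 36 [0.069 0.112 0.113 0.114 0.115]
top 0.11 34 [0.071 0.114 0.114 0.115 0.116]
top 0.13 19 [0.069 0.113 0.114 0.116 0.117]
top 0.15 90 [0.041 0.043 0.047 0.053 0.119]
top 0.17 330 [0.042 0.048 0.053 0.087 0.12 ]
top 0.19 422 [0.05  0.055 0.072 0.103 0.129]
scene 0.05 152 [0.039 0.089 0.119 0.141 0.143]
scene 0.07 294 [0.069 0.078 0.089 0.139 0.141]
scene 0.09 137 [0.071 0.117 0.138 0.139 0.14 ]
scene 0.11 107 [0.118 0.136 0.137 0.138 0.139]
scene 0.13 99 [0.12  0.135 0.136 0.136 0.138]
scene 0.15 113 [0.111 0.133 0.134 0.135 0.136]
scene 0.17 358 [0.043 0.081 0.107 0.132 0.134]
scene 0.19 584 [0.055 0.077 0.102 0.124 0.132]
```

Request:
drive_tool(rows=[[0,0.3,3,0,0,0,0],[0,0,0,0,0,0,0],[0,0.3,3,0,0,0,0],[0,0,0,0,0,0,0]])

```text
time_s: 6.93
tcp_pos: [0.5391, 0.3629, 0.0791]
ee_rot: [[-0.129, -0.992, 0.0], [-0.992, 0.129, 0.0], [-0.0, -0.0, -1.0]]
wrist_force: [0.8, -0.7, 0.6]
gripper_width: 0.001
gripper_force: 0.1
```

Request:
drive_tool(rows=[[0,0.3,3,0,0,0,0],[0,0,0,0,0,0,0]])

```text
time_s: 7.1
tcp_pos: [0.5389, 0.3632, 0.0791]
ee_rot: [[-0.13, -0.992, -0.002], [-0.992, 0.13, -0.005], [0.005, 0.002, -1.0]]
wrist_force: [0.1, -6.8, 2.8]
gripper_width: 0.003
gripper_force: 3.5
```

Request:
drive_tool(rows=[[0,-2,-15,0,0,0,0],[0,-2,-15,0,0,0,0],[0,-2,-15,10,0,0,0],[40,0,-15,40,0,0,0],[50,0,-20,40,0,0,0]])

```text
time_s: 7.52
tcp_pos: [0.5326, 0.2862, 0.1656]
ee_rot: [[-0.129, -0.992, -0.002], [-0.992, 0.129, -0.003], [0.003, 0.002, -1.0]]
wrist_force: [0.6, 1.2, -0.1]
gripper_width: 0.085
gripper_force: 0.0
```

Request:
drive_tool(rows=[[80,0,-30,40,0,0,-0.1],[80,0,-40,40,0,0,-0.12],[80,0,-40,30,0,0,-0.12],[80,0,-40,20,0,0,-0.12],[80,0,-40,0,0,0,-0.12]])

```text
time_s: 7.93
tcp_pos: [0.5353, 0.1215, 0.2782]
ee_rot: [[-0.655, -0.756, 0.011], [-0.756, 0.655, 0.004], [-0.01, -0.006, -1.0]]
wrist_force: [0.7, 0.1, 0.5]
gripper_width: 0.446
gripper_force: 0.0
```

Request:
drive_tool(rows=[[80,0,-40,0,0,0,-0.12],[80,0,-40,0,0,0,-0.12],[80,0,-40,0,0,0,-0.12],[80,0,-40,0,0,0,-0.12],[80,0,-40,0,0,0,-0.12]])

```text
time_s: 8.35
tcp_pos: [0.5329, -0.0798, 0.2733]
ee_rot: [[-0.968, -0.252, 0.002], [-0.252, 0.968, 0.0], [-0.002, -0.0, -1.0]]
wrist_force: [1.4, 0.5, 0.3]
gripper_width: 0.775
gripper_force: 0.0
```

Request:
drive_tool(rows=[[80,0,-10,0,0,0,-0.12],[80,0,0,0,0,0,-0.12],[80,0,0,0,0,0,0],[80,0,0,0,0,0,0]])

```text
time_s: 8.68
tcp_pos: [0.5333, -0.0881, 0.2726]
ee_rot: [[-1.0, -0.023, 0.001], [-0.023, 1.0, 0.0], [-0.001, 0.0, -1.0]]
wrist_force: [0.6, 0.5, -0.1]
gripper_width: 0.801
gripper_force: 0.0
```

Run:
```python
from h import *
a=np.radians(-7.1); R=np.array([[np.cos(a),-np.sin(a)],[np.sin(a),np.cos(a)]])
c=capture('top'); W=cloud(c); T=W.copy(); T[...,:2]=(W[...,:2]-[.530,.280])@R
x,y,z=np.moveaxis(T,-1,0)
def st(nm,m,k):
    q=T[m][:,k]; print(nm,m.sum(),np.percentile(q,[2,10,50,90,98]).round(4) if len(q) else '')
low=(z>.03)&(z<.07)
st('stop wall y',(abs(x)<.06)&(y<-.11)&(y>-.17)&(z>.035)&(z<.055),1)
st('left +x wall',(x>.05)&(x<.1)&(abs(y)<.05)&(z>.045)&(z<.07),0)
st('-x wall',(x<-.05)&(x>-.1)&(abs(y)<.05)&(z>.045)&(z<.07),0)
st('floor y',(abs(x)<.05)&(y<0)&(y>-.17)&(z>.000)&(z<.015),1)
st('floor x',(abs(x)<.1)&(y<0.03)&(y>-.1)&(z>.002)&(z<.015),0)
st('floor z',(abs(x)<.05)&(y<0.03)&(y>-.1),2)
for lo in np.arange(-.1,.06,.03):
  st('+x wall by y %.2f'%lo,(x>.05)&(x<.1)&(y>lo)&(y<lo+.03)&(z>.045)&(z<.07),0)
for l in [.06,.08,.1,.12,.14,.16,.18]:
    st('panel z%.2f'%l,(abs(x)<.05)&(y>.09)&(z>l)&(z<l+.02),1)
cw=capture('wrist'); save('w1',cw); print(sense()['tcp_pos'],sense()['ee_rot'])
np.savez('w1.npz',W=cloud(cw)); print(np.array(cw['T_tool_cam']).round(3))
```

```text
stop wall y 0 
left +x wall 66 [0.0671 0.0674 0.0706 0.0741 0.075 ]
-x wall 100 [-0.0746 -0.0741 -0.0708 -0.0674 -0.0668]
floor y 606 [-0.0758 -0.067  -0.0322 -0.0055 -0.001 ]
floor x 1120 [-0.0875 -0.0583 -0.0168  0.04    0.0647]
floor z 934 [0.0002 0.002  0.0055 0.0091 0.0111]
+x wall by y -0.10 0 
+x wall by y -0.07 0 
+x wall by y -0.04 0 
+x wall by y -0.01 33 [0.067  0.0674 0.0708 0.074  0.0752]
+x wall by y 0.02 33 [0.0672 0.0675 0.0704 0.0741 0.0748]
+x wall by y 0.05 34 [0.067  0.0676 0.0707 0.0743 0.0749]
panel z0.06 107 [0.0903 0.0909 0.1198 0.1214 0.1226]
panel z0.08 100 [0.1187 0.1194 0.1209 0.122  0.1229]
panel z0.10 103 [0.1196 0.1204 0.1218 0.1231 0.1237]
panel z0.12 100 [0.1204 0.1212 0.1224 0.124  0.1248]
panel z0.14 113 [0.1205 0.1214 0.1231 0.1244 0.1249]
panel z0.16 125 [0.1222 0.1228 0.1239 0.125  0.126 ]
panel z0.18 240 [0.1235 0.1242 0.1268 0.1337 0.1363]
[ 0.53339578 -0.08741848  0.27235705] [[-9.99711025e-01 -2.40264057e-02  7.73363068e-04]
 [-2.40262977e-02  9.99711316e-01  1.48651725e-04]
 [-7.76711377e-04  1.30027717e-04 -9.99999690e-01]]
[[-0.002 -0.958 -0.285  0.077]
 [ 1.    -0.001 -0.001 -0.   ]
 [ 0.001 -0.285  0.958 -0.168]
 [ 0.     0.     0.     1.   ]]
```

View pics/w1.png

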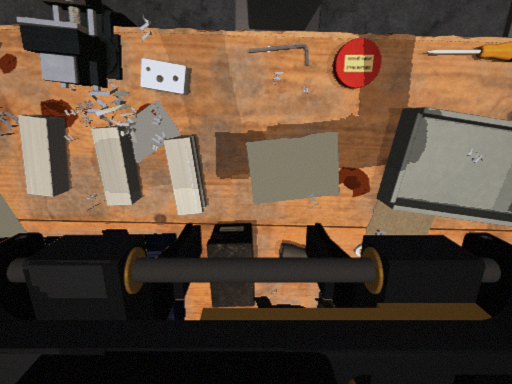

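Run:
```python
import numpy as np,cv2
W=np.load('w1.npz')['W']
a=np.radians(-7.1); R=np.array([[np.cos(a),-np.sin(a)],[np.sin(a),np.cos(a)]])
T=W.copy(); T[...,:2]=(W[...,:2]-[.530,.280])@R
x,y,z=np.moveaxis(T,-1,0)
def st(nm,m,k):
    q=T[m][:,k]; print(nm,m.sum(),np.percentile(q,[2,10,50,90,98]).round(4) if len(q) else '')
for lo,hi in [(-.06,-.03),(-.03,0),(0,.03),(.03,.06)]:
    st('stop y',(x>lo)&(x<hi)&(y<-.11)&(y>-.17)&(z>.038)&(z<.055),1)
st('stop z',(abs(x)<.05)&(y<-.137)&(y>-.141),2)
st('floor y',(abs(x)<.05)&(y<0)&(y>-.17)&(z>.003)&(z<.010),1)
st('-x wall',(x<-.05)&(x>-.1)&(y>-.12)&(y<-.05)&(z>.05)&(z<.066),0)
X,Y,Z=np.moveaxis(W,-1,0)
for nm,r in dict(b1=(.45,.62,-.24,-.15),b2=(.45,.62,-.34,-.25),b3=(.43,.61,-.46,-.36)).items():
    m=(X>r[0])&(X<r[1])&(Y>r[2])&(Y<r[3])&(Z>.036)&(Z<.046)
    p=(W[m][:,:2]*1000).astype(np.float32); (c,s,an)=cv2.minAreaRect(p); print(nm,m.sum(),np.round(c,1),np.round(s,1),round(an,1),np.median(W[m][:,2]).round(4))
```

```text
stop y 180 [-0.1481 -0.1477 -0.146  -0.1413 -0.1401]
stop y 171 [-0.1479 -0.1477 -0.146  -0.1415 -0.1403]
stop y 157 [-0.1481 -0.1478 -0.146  -0.1411 -0.1402]
stop y 149 [-0.1481 -0.1477 -0.1459 -0.1416 -0.1402]
stop z 42 [0.0444 0.0446 0.0457 0.0464 0.0468]
floor y 4426 [-0.1473 -0.108  -0.0605 -0.0127 -0.0027]
-x wall 330 [-0.0722 -0.0715 -0.068  -0.0647 -0.0644]
b1 2015 [ 550.6 -195. ] [120.   40.2] 7.2 0.0402
b2 2226 [ 524.5 -302.8] [146.4  45.1] 1.4 0.0403
b3 2276 [ 524.2 -414.1] [ 42.9 119.9] 83.4 0.0404
```

Request:
drive_tool(rows=[[75,3.5,-21.5,-25,0,0,0.02],[75,3.5,-21.5,-25,0,0,0.02],[75,3.5,-21.5,-25,0,0,0.02],[75,3.5,-21.5,-25,0,0,0.02],[75,3.5,-21.5,-25,0,0,0.02]])

```text
time_s: 9.2
tcp_pos: [0.5513, -0.1954, 0.1461]
ee_rot: [[-0.992, -0.125, 0.001], [-0.125, 0.992, -0.0], [-0.001, -0.0, -1.0]]
wrist_force: [0.1, -0.7, -0.2]
gripper_width: 0.749
gripper_force: 0.0
```

Request:
drive_tool(rows=[[75,0,0,-25,0,0,0],[75,0,0,-25,0,0,0],[75,0,0,-25,0,0,0],[75,0,0,-15,0,0,0],[75,0,0,-10,0,0,0]])

```text
time_s: 9.62
tcp_pos: [0.55, -0.1945, 0.0448]
ee_rot: [[-0.992, -0.123, -0.003], [-0.123, 0.992, 0.0], [0.003, 0.001, -1.0]]
wrist_force: [-0.5, -0.2, -0.5]
gripper_width: 0.752
gripper_force: 0.0
```

Request:
drive_tool(rows=[[75,0,0,0,0,0,0],[40,0,0,0,0,0,0],[30,0,0,0,0,0,0],[30,0,0,0,0,0,0],[30,0,0,0,0,0,0]])

```text
time_s: 10.03
tcp_pos: [0.5517, -0.1954, 0.0482]
ee_rot: [[-0.993, -0.121, 0.003], [-0.121, 0.993, -0.0], [-0.002, -0.001, -1.0]]
wrist_force: [0.1, -0.5, 0.2]
gripper_width: 0.534
gripper_force: 0.0
```

Request:
drive_tool(rows=[[0,0,0,0,0,0,0],[0,0,0,0,0,0,0],[0,0,0,0,0,0,0],[0,0,0,0,0,0,0]])

```text
time_s: 10.37
tcp_pos: [0.5509, -0.1954, 0.0471]
ee_rot: [[-0.993, -0.121, 0.0], [-0.121, 0.993, -0.0], [-0.0, -0.0, -1.0]]
wrist_force: [-0.2, -0.0, 1.0]
gripper_width: 0.229
gripper_force: 0.0
```

Request:
drive_tool(rows=[[0,0,0,0,0,0,0],[0,0,0,0,0,0,0],[0,0,0,0,0,0,0]])

```text
time_s: 10.62
tcp_pos: [0.5509, -0.1954, 0.0468]
ee_rot: [[-0.993, -0.12, -0.0], [-0.12, 0.993, 0.0], [0.0, 0.0, -1.0]]
wrist_force: [-0.2, 0.5, 0.4]
gripper_width: 0.031
gripper_force: 0.0
```

Run:
```python
from h import *
c=capture('top'); 
cv2.imwrite('pics/t2.png',cv2.resize(cv2.cvtColor(c['frame'],cv2.COLOR_RGB2BGR)[110:260,280:460],None,fx=4,fy=4))
cw=capture('wrist'); f=cv2.cvtColor(cw['frame'],cv2.COLOR_RGB2BGR)
a=cv2.imread('pics/t2.png')[:600:,:800]; a=cv2.resize(a,(400,333)); b=cv2.resize(f,(400,300)); 
cv2.imwrite('pics/t3.png',np.vstack([a[:300],b]))
```

```text
(no output)
```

View pics/t3.png

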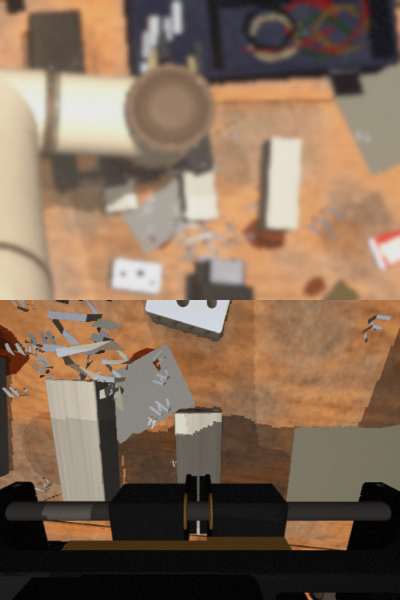

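Run:
```python
from h import *
s=sense(); print(s['tcp_pos'],s['gripper_width'])
c=capture('wrist'); W=cloud(c); X,Y,Z=np.moveaxis(W,-1,0)
for v in [115*384//300+0,140,150,160,170,180,190,200,210,220]:
    print(v,[(u,W[v,u].round(3).tolist()) for u in (225,240,253,270,285)])
```

```text
[ 0.5508821  -0.19538128  0.0468175 ] 0.014495189941862632
147 [(225, [0.496, -0.221, 0.041]), (240, [0.495, -0.211, 0.041]), (253, [0.494, -0.203, 0.04]), (270, [0.492, -0.192, 0.041]), (285, [0.495, -0.177, 0.0])]
140 [(225, [0.495, -0.225, 0.0]), (240, [0.493, -0.213, 0.013]), (253, [0.491, -0.203, 0.02]), (270, [0.49, -0.191, 0.015]), (285, [0.49, -0.178, 0.001])]
150 [(225, [0.498, -0.221, 0.041]), (240, [0.497, -0.211, 0.041]), (253, [0.496, -0.203, 0.041]), (270, [0.494, -0.192, 0.041]), (285, [0.497, -0.177, 0.001])]
160 [(225, [0.504, -0.22, 0.042]), (240, [0.503, -0.211, 0.042]), (253, [0.502, -0.202, 0.041]), (270, [0.501, -0.191, 0.04]), (285, [0.505, -0.176, 0.001])]
170 [(225, [0.511, -0.22, 0.041]), (240, [0.51, -0.21, 0.04]), (253, [0.508, -0.201, 0.042]), (270, [0.507, -0.19, 0.04]), (285, [0.514, -0.174, -0.0])]
180 [(225, [0.518, -0.219, 0.041]), (240, [0.516, -0.209, 0.041]), (253, [0.516, -0.201, 0.04]), (270, [0.514, -0.189, 0.04]), (285, [0.522, -0.173, -0.0])]
190 [(225, [0.525, -0.219, 0.039]), (240, [0.523, -0.208, 0.041]), (253, [0.522, -0.2, 0.041]), (270, [0.521, -0.188, 0.041]), (285, [0.53, -0.172, 0.002])]
200 [(225, [0.532, -0.218, 0.038]), (240, [0.531, -0.208, 0.04]), (253, [0.529, -0.199, 0.041]), (270, [0.528, -0.187, 0.041]), (285, [0.539, -0.171, -0.0])]
210 [(225, [nan, nan, nan]), (240, [0.538, -0.207, 0.04]), (253, [0.537, -0.198, 0.04]), (270, [0.535, -0.186, 0.04]), (285, [0.547, -0.17, 0.002])]
220 [(225, [0.563, -0.219, 0.001]), (240, [0.545, -0.206, 0.041]), (253, [0.544, -0.197, 0.041]), (270, [0.543, -0.185, 0.04]), (285, [0.557, -0.168, -0.001])]
```

Run:
```python
from h import *
c=capture('wrist'); z=c['z_map']; v,u=np.mgrid[0:384,0:512]
P=np.stack([(u-c['cx'])/c['fx']*z,(v-c['cy'])/c['fy']*z,z],-1)
T=np.array(c['T_tool_cam']); Q=P@T[:3,:3].T+T[:3,3]; Q[z<=0]=np.nan
np.set_printoptions(linewidth=200,suppress=True)
for vv in range(218,312,6): print(vv,[(uu,Q[vv,uu].round(3).tolist()) for uu in (235,244,250,256,262,272)])
f=cv2.cvtColor(c['frame'],cv2.COLOR_RGB2BGR); cv2.imwrite('pics/w2.png',cv2.resize(f[130:330,150:360],None,fx=3,fy=3))
```

```text
218 [(235, [0.009, -0.013, 0.006]), (244, [0.009, -0.007, 0.006]), (250, [0.009, -0.003, 0.005]), (256, [0.008, 0.001, 0.007]), (262, [0.008, 0.005, 0.007]), (272, [0.009, 0.012, 0.006])]
224 [(235, [0.004, -0.014, 0.007]), (244, [0.01, -0.007, -0.008]), (250, [0.004, -0.003, 0.007]), (256, [0.004, 0.001, 0.006]), (262, [0.01, 0.005, -0.009]), (272, [0.004, 0.012, 0.006])]
230 [(235, [-0.001, -0.014, 0.007]), (244, [0.01, -0.006, -0.018]), (250, [0.008, -0.003, -0.014]), (256, [0.009, 0.001, -0.014]), (262, [0.01, 0.005, -0.017]), (272, [-0.001, 0.013, 0.006])]
236 [(235, [0.036, -0.007, -0.082]), (244, [0.01, -0.006, -0.027]), (250, [0.009, -0.003, -0.023]), (256, [0.009, 0.001, -0.023]), (262, [0.009, 0.004, -0.023]), (272, [0.037, 0.006, -0.082])]
242 [(235, [0.037, -0.007, -0.086]), (244, [0.009, -0.006, -0.032]), (250, [0.009, -0.003, -0.031]), (256, [0.008, 0.001, -0.03]), (262, [0.009, 0.004, -0.031]), (272, [0.037, 0.006, -0.087])]
248 [(235, [0.037, -0.006, -0.091]), (244, [0.009, -0.006, -0.038]), (250, [0.008, -0.002, -0.037]), (256, [0.009, 0.001, -0.038]), (262, [0.008, 
[... 1271 characters left out ...]
-0.005, -0.002, -0.055]), (256, [-0.006, 0.001, -0.055]), (262, [-0.004, 0.004, -0.056]), (272, [0.027, 0.005, -0.099])]
296 [(235, [0.026, -0.006, -0.1]), (244, [-0.009, -0.005, -0.055]), (250, [-0.009, -0.002, -0.055]), (256, [-0.009, 0.001, -0.055]), (262, [-0.009, 0.004, -0.055]), (272, [0.025, 0.005, -0.099])]
302 [(235, [0.023, -0.006, -0.099]), (244, [-0.094, -0.01, 0.047]), (250, [-0.095, -0.004, 0.049]), (256, [-0.096, 0.002, 0.05]), (262, [-0.096, 0.008, 0.051]), (272, [0.023, 0.005, -0.099])]
308 [(235, [0.023, -0.006, -0.102]), (244, [0.023, -0.003, -0.102]), (250, [0.023, -0.002, -0.102]), (256, [0.022, 0.0, -0.101]), (262, [0.023, 0.002, -0.102]), (272, [0.022, 0.005, -0.101])]
```

View pics/w2.png

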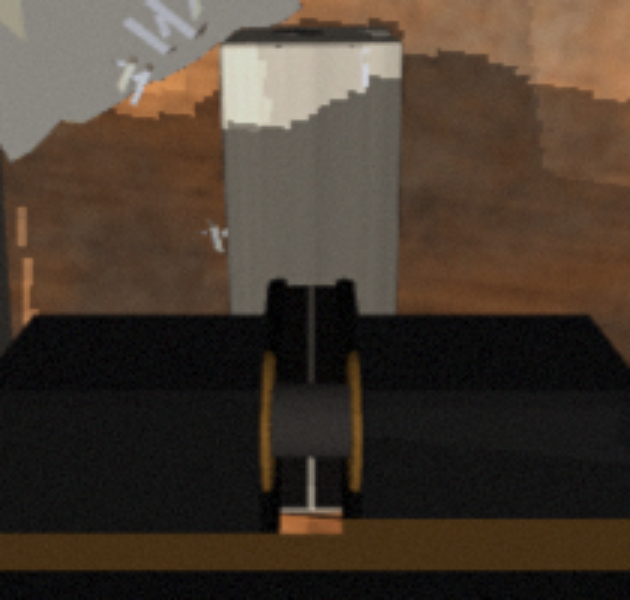

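Request:
drive_tool(rows=[[0,0,0,-2,0,0,0],[0,0,0,0,0,0,0]])

```text
time_s: 10.98
tcp_pos: [0.5506, -0.1953, 0.0445]
ee_rot: [[-0.993, -0.12, -0.001], [-0.12, 0.993, 0.0], [0.001, 0.0, -1.0]]
wrist_force: [0.5, -0.1, -0.5]
gripper_width: 0.004
gripper_force: 0.0
```

Request:
drive_tool(rows=[[0,0,0,-2,0,0,0],[0,0,0,0,0,0,0]])

```text
time_s: 11.15
tcp_pos: [0.5506, -0.1953, 0.0424]
ee_rot: [[-0.993, -0.12, -0.001], [-0.12, 0.993, 0.0], [0.001, 0.0, -1.0]]
wrist_force: [-0.6, -0.9, -0.3]
gripper_width: 0.007
gripper_force: 0.0
```

Request:
drive_tool(rows=[[0,0,0,-2,0,0,0],[0,0,0,0,0,0,0]])

```text
time_s: 11.32
tcp_pos: [0.5506, -0.1953, 0.0405]
ee_rot: [[-0.993, -0.12, -0.001], [-0.12, 0.993, 0.0], [0.001, 0.0, -1.0]]
wrist_force: [0.4, 0.2, -0.1]
gripper_width: 0.007
gripper_force: 0.0
```

Request:
drive_tool(rows=[[0,0,0,-2,0,0,0],[0,0,0,0,0,0,0]])

```text
time_s: 11.48
tcp_pos: [0.5507, -0.1953, 0.0385]
ee_rot: [[-0.993, -0.12, -0.001], [-0.12, 0.993, 0.0], [0.001, 0.0, -1.0]]
wrist_force: [-0.5, -0.2, 0.2]
gripper_width: 0.001
gripper_force: 0.0
```

Request:
drive_tool(rows=[[0,0,0,-2,0,0,0],[0,0,0,0,0,0,0]])

```text
time_s: 11.65
tcp_pos: [0.5507, -0.1953, 0.0365]
ee_rot: [[-0.993, -0.12, -0.001], [-0.12, 0.993, 0.0], [0.001, 0.0, -1.0]]
wrist_force: [-0.0, -0.4, -0.6]
gripper_width: 0.004
gripper_force: 0.0
```

Request:
drive_tool(rows=[[0,0,0,-2,0,0,0],[0,0,0,0,0,0,0]])

```text
time_s: 11.82
tcp_pos: [0.5511, -0.1954, 0.0351]
ee_rot: [[-0.993, -0.121, 0.0], [-0.121, 0.993, -0.0], [-0.0, -0.0, -1.0]]
wrist_force: [-0.1, -0.2, 2.2]
gripper_width: 0.003
gripper_force: 0.9
```

Request:
drive_tool(rows=[[0,0,0,4,0,0,0],[75,0,0,0,0,0,0],[75,0,0,0,0,0,0],[75,0,0,0,0,0,0],[75,0,0,0,0,0,0]])

```text
time_s: 12.23
tcp_pos: [0.5508, -0.1953, 0.0388]
ee_rot: [[-0.993, -0.12, -0.0], [-0.12, 0.993, 0.0], [0.0, 0.0, -1.0]]
wrist_force: [-0.3, 0.3, 0.0]
gripper_width: 0.223
gripper_force: 0.0
```

Request:
drive_tool(rows=[[75,0,0,0,0,0,0],[75,0,0,0,0,0,0],[75,0,0,0,0,0,0],[75,0,0,0,0,0,0],[75,0,0,0,0,0,0]])

```text
time_s: 12.65
tcp_pos: [0.5509, -0.1954, 0.0389]
ee_rot: [[-0.993, -0.121, -0.0], [-0.121, 0.993, -0.0], [0.0, 0.0, -1.0]]
wrist_force: [0.1, 0.2, 0.7]
gripper_width: 0.603
gripper_force: 0.0
```

Request:
drive_tool(rows=[[75,0,0,-5,0,0,0],[75,0,0,-5,0,0,0],[75,0,0,-4,0,0,0],[75,0,0,0,0,0,0],[0,0,0,0,0,0,0]])

```text
time_s: 13.07
tcp_pos: [0.5505, -0.1954, 0.0243]
ee_rot: [[-0.993, -0.121, -0.001], [-0.121, 0.993, 0.0], [0.001, 0.0, -1.0]]
wrist_force: [0.1, 0.1, 0.2]
gripper_width: 0.724
gripper_force: 0.0
```

Request:
drive_tool(rows=[[0,0,0,0,0,0,0],[0,0,0,0,0,0,0],[0,0,0,0,0,0,0],[0,0,0,0,0,0,0],[0,0,0,0,0,0,0]])

```text
time_s: 13.48
tcp_pos: [0.551, -0.1953, 0.0251]
ee_rot: [[-0.993, -0.12, 0.0], [-0.12, 0.993, 0.0], [-0.0, -0.0, -1.0]]
wrist_force: [-0.7, 0.2, 0.4]
gripper_width: 0.456
gripper_force: 30.0
```

Request:
drive_tool(rows=[[0,0,0,20,0,0,0],[0,0,0,25,0,0,0],[0,0,0,30,0,0,0],[0,-5,20,20,0,0,0],[0,-5,25,0,0,0,0]])

```text
time_s: 13.9
tcp_pos: [0.5436, -0.1513, 0.124]
ee_rot: [[-0.993, -0.119, 0.009], [-0.119, 0.993, -0.001], [-0.008, -0.002, -1.0]]
wrist_force: [0.3, 0.8, -3.5]
gripper_width: 0.454
gripper_force: 30.0
```

Request:
drive_tool(rows=[[0,-5,25,0,0,0,-0.04],[0,-5,25,0,0,0,-0.04],[0,-5,25,0,0,0,-0.04],[0,-5,25,0,0,0,0],[0,0,0,0,0,0,0]])

```text
time_s: 14.32
tcp_pos: [0.519, -0.0473, 0.1191]
ee_rot: [[-1.0, -0.004, -0.002], [-0.004, 1.0, 0.001], [0.002, 0.001, -1.0]]
wrist_force: [-0.5, -1.3, -4.0]
gripper_width: 0.458
gripper_force: 30.0
```

Request:
drive_tool(rows=[[0,0,0,0,0.08,0,0],[0,0,0,0,0.08,0,0],[0,0,0,0,0.08,0,0],[0,0,0,0,0.08,0,0],[0,0,0,0,0.08,0,0]])

```text
time_s: 14.73
tcp_pos: [0.5208, -0.0503, 0.1198]
ee_rot: [[-1.0, -0.002, 0.0], [-0.001, 0.919, 0.393], [-0.001, 0.393, -0.919]]
wrist_force: [0.1, -0.3, -3.5]
gripper_width: 0.457
gripper_force: 30.0
```

Request:
drive_tool(rows=[[0,0,0,0,0.08,0,0],[0,0,0,0,0.08,0,0],[0,0,0,0,0.08,0,0],[0,0,0,0,0.08,0,0],[0,0,0,0,0.08,0,0]])

```text
time_s: 15.15
tcp_pos: [0.521, -0.0514, 0.1195]
ee_rot: [[-1.0, -0.001, 0.001], [0.0, 0.695, 0.719], [-0.001, 0.719, -0.695]]
wrist_force: [-0.1, 0.1, -4.7]
gripper_width: 0.455
gripper_force: 30.0
```

Request:
drive_tool(rows=[[0,0,0,-20,0.04,0,0],[0,0,0,-25,0.035,0,0],[0,0,0,-20,0,0,0],[0,0,0,-15,0,0,0],[0,0,0,0,0,0,0]])

```text
time_s: 15.57
tcp_pos: [0.5191, -0.0503, 0.036]
ee_rot: [[-1.0, 0.005, -0.003], [0.001, 0.64, 0.768], [0.006, 0.768, -0.64]]
wrist_force: [-0.6, 0.0, -4.2]
gripper_width: 0.457
gripper_force: 30.0
```

Request:
drive_tool(rows=[[0,0,0,-4,0,0,0],[0,0,0,0,0,0,0]])

```text
time_s: 15.73
tcp_pos: [0.5214, -0.0504, 0.0362]
ee_rot: [[-1.0, -0.002, 0.0], [-0.001, 0.642, 0.767], [-0.002, 0.767, -0.642]]
wrist_force: [0.1, -0.0, -3.6]
gripper_width: 0.453
gripper_force: 30.0
```

Request:
drive_tool(rows=[[0,0,0,-3,0,0,0],[0,0,0,0,0,0,0]])

```text
time_s: 15.9
tcp_pos: [0.5214, -0.0503, 0.0337]
ee_rot: [[-1.0, -0.003, 0.001], [-0.001, 0.642, 0.767], [-0.003, 0.767, -0.642]]
wrist_force: [-0.1, 0.8, -3.3]
gripper_width: 0.455
gripper_force: 30.0
```

Request:
drive_tool(rows=[[0,0,0,-2,0,0,0],[0,0,0,0,0,0,0]])

```text
time_s: 16.07
tcp_pos: [0.5213, -0.0503, 0.0315]
ee_rot: [[-1.0, -0.002, 0.001], [-0.001, 0.641, 0.767], [-0.002, 0.767, -0.641]]
wrist_force: [1.2, -0.7, -2.8]
gripper_width: 0.456
gripper_force: 30.0
```

Request:
drive_tool(rows=[[65,0,0,0,0,0,0],[65,0,-1,1,0,0,0],[65,0,-31,26,0,0,0],[65,0,-31,26,0,0,0],[65,0,-10,26,0,0,0]])

```text
time_s: 16.48
tcp_pos: [0.5206, -0.1266, 0.1109]
ee_rot: [[-1.0, 0.0, 0.0], [0.0, 0.642, 0.766], [0.0, 0.766, -0.642]]
wrist_force: [1.8, 0.0, 0.2]
gripper_width: 0.641
gripper_force: 0.0
```

Request:
drive_tool(rows=[[65,0,10,35,-0.12,0,0],[65,0,0,30,-0.12,0,0],[75,0,0,30,-0.12,0,0],[75,0,0,0,-0.12,0,0],[75,0,0,0,-0.12,0,0]])

```text
time_s: 16.9
tcp_pos: [0.5226, -0.1139, 0.2098]
ee_rot: [[-1.0, -0.003, 0.009], [-0.0, 0.964, 0.266], [-0.01, 0.266, -0.964]]
wrist_force: [-0.3, 0.1, -0.4]
gripper_width: 0.738
gripper_force: 0.0
```

Request:
drive_tool(rows=[[75,0,0,0,-0.12,0,0],[75,0,0,0,-0.12,0,0],[75,0,0,0,-0.035,0,0],[75,0,0,0,0,0,0]])

```text
time_s: 17.23
tcp_pos: [0.5197, -0.1113, 0.2054]
ee_rot: [[-1.0, -0.005, -0.001], [-0.005, 1.0, -0.001], [0.001, -0.001, -1.0]]
wrist_force: [-0.5, 0.1, -0.4]
gripper_width: 0.751
gripper_force: 0.0
```

```bash
cat >> h.py <<'E'
def bars(W,reg=(.36,.68,-.52,.1),zr=(.034,.047)):
    X,Y,Z=np.moveaxis(W,-1,0)
    m=((X>reg[0])&(X<reg[1])&(Y>reg[2])&(Y<reg[3])&(Z>zr[0])&(Z<zr[1])).astype(np.uint8)
    n,l,s,_=cv2.connectedComponentsWithStats(m,connectivity=4)
    for i in range(1,n):
        if s[i,4]<150: continue
        p=(W[l==i][:,:2]*1000).astype(np.float32); p=p
        c,sz,an=cv2.minAreaRect(p); 
        if sz[0]<sz[1]: an-=90; sz=sz[::-1]
        print('blob',s[i,4],'c',np.round(c,1),'size',np.round(sz,1),'yaw',round((an+90)%180-90,1),'z',W[l==i][:,2].mean().round(4))
E
python3 - <<'E'
from h import *
print(sense()['tcp_pos'],sense()['ee_rot'].round(3).tolist())
c=capture('wrist'); save('w3',c); bars(cloud(c)); bars(cloud(capture('top')))
E
```

```text
[ 0.51970681 -0.1112772   0.20541394] [[-1.0, -0.005, -0.001], [-0.005, 1.0, -0.001], [0.001, -0.001, -1.0]]
blob 162 c [ 454.4 -299.7] size [39.1  6.7] yaw -74.9 z 0.0377
blob 3063 c [ 524.4 -414.3] size [120.5  42.6] yaw -5.2 z 0.0396
blob 2832 c [522.1 -67.1] size [119.8  40.2] yaw -0.1 z 0.0386
blob 2921 c [ 537.7 -303. ] size [119.7  41.3] yaw 3.9 z 0.0398
blob 548 c [ 536.  -299.7] size [119.6  41. ] yaw 4.3 z 0.0386
blob 556 c [ 522.9 -410.9] size [119.6  42.1] yaw -6.1 z 0.0383
blob 202 c [486.9 -62.7] size [53.3 38.2] yaw -0.7 z 0.0383
```

View pics/w3.png

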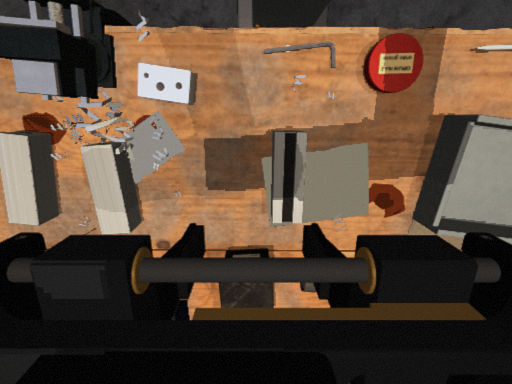

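Request:
drive_tool(rows=[[75,1,22,-35,0,0,0],[75,1,22,-35,0,0,0],[75,0,0,-35,0,0,0],[75,0,0,-35,0,0,0],[75,0,0,-20,0,0,0]])

```text
time_s: 17.75
tcp_pos: [0.521, -0.0704, 0.0415]
ee_rot: [[-1.0, 0.003, -0.005], [0.003, 1.0, 0.001], [0.005, 0.001, -1.0]]
wrist_force: [-0.2, 0.3, -0.4]
gripper_width: 0.749
gripper_force: 0.0
```

Request:
drive_tool(rows=[[75,0,0,-15,0,0,0],[75,0,0,-5,0,0,0],[75,0,0,0,0,0,0],[30,0,0,0,0,0,0],[0,0,0,0,0,0,0]])

```text
time_s: 18.17
tcp_pos: [0.5241, -0.0697, 0.0261]
ee_rot: [[-1.0, 0.0, 0.003], [0.0, 1.0, 0.001], [-0.003, 0.001, -1.0]]
wrist_force: [0.2, 0.0, 0.2]
gripper_width: 0.67
gripper_force: 0.0
```

Request:
drive_tool(rows=[[0,0,0,0,0,0,0],[0,0,0,0,0,0,0],[0,0,0,0,0,0,0],[0,0,0,0,0,0,0]])

```text
time_s: 18.5
tcp_pos: [0.5238, -0.0689, 0.0259]
ee_rot: [[-1.0, -0.001, 0.002], [-0.001, 1.0, 0.001], [-0.002, 0.001, -1.0]]
wrist_force: [-0.9, 2.1, 4.9]
gripper_width: 0.453
gripper_force: 30.0
```

Request:
drive_tool(rows=[[0,0,0,25,0,0,0],[0,0,0,35,0,0,0],[0,0,7,35,0,0,0],[0,0,25,0,0,0,-0.025],[0,0,25,0,0,0,-0.025]])

```text
time_s: 18.92
tcp_pos: [0.5235, -0.0121, 0.1218]
ee_rot: [[-0.999, 0.053, 0.004], [0.053, 0.999, 0.001], [-0.004, 0.002, -1.0]]
wrist_force: [0.2, 0.5, -4.9]
gripper_width: 0.45
gripper_force: 30.0
```

Request:
drive_tool(rows=[[0,0,25,0,0,0,-0.025],[0,0,25,0,0,0,-0.025],[0,0,25,0,0,0,-0.024],[0,0,25,0,0,0,0],[0,0,25,0,0,0,0]])

```text
time_s: 19.33
tcp_pos: [0.5215, 0.1134, 0.1189]
ee_rot: [[-0.992, 0.123, -0.003], [0.123, 0.992, -0.001], [0.002, -0.001, -1.0]]
wrist_force: [0.9, -0.2, -3.1]
gripper_width: 0.458
gripper_force: 30.0
```

Request:
drive_tool(rows=[[0,-1,25,0,0,0,0],[0,-1,25,0,0,0,0],[0,0,25,0,0,0,0],[0,0,0,0,0,0,0],[0,0,0,0,0,0,0]])

```text
time_s: 19.75
tcp_pos: [0.5198, 0.1884, 0.1188]
ee_rot: [[-0.993, 0.121, -0.002], [0.121, 0.993, -0.001], [0.002, -0.001, -1.0]]
wrist_force: [-0.1, 0.5, -3.7]
gripper_width: 0.455
gripper_force: 30.0
```

```bash
cat >> h.py <<'E'
TR=(np.array([.5315,.2755]),np.radians(-7.1))
def tray(W):
    o,a=TR; R=np.array([[np.cos(a),-np.sin(a)],[np.sin(a),np.cos(a)]])
    T=W.copy(); T[...,:2]=(W[...,:2]-o)@R; return T
E
python3 - <<'E'
from h import *
s=sense();print(s['tcp_pos'],s['ee_rot'].round(3).tolist(),s['gripper_width'],s['wrist_force'].round(1))
p=np.array([[s['tcp_pos'][0],s['tcp_pos'][1],0]]);print('tcp tray',tray(p).round(4))
c=capture('wrist'); save('w4',c); T=tray(cloud(c)); x,y,z=np.moveaxis(T,-1,0)
def st(nm,m,k):
    q=T[m][:,k]; print(nm,m.sum(),np.percentile(q,[2,10,50,90,98]).round(4) if len(q) else '')
st('-x wall',(x<-.05)&(x>-.1)&(y>-.1)&(y<.05)&(z>.052)&(z<.064),0)
st('bar x',(x<-.0)&(x>-.1)&(y>-.105)&(y<-.07)&(z>.08)&(z<.145),0)
st('stop',(abs(x)<.055)&(y<-.12)&(y>-.17)&(z>.04)&(z<.05),1)
E
```

```text
[0.51981865 0.1883551  0.11878189] [[-0.993, 0.121, -0.002], [0.121, 0.993, -0.001], [0.002, -0.001, -1.0]] 0.45509499065041265 [-0.1  0.5 -3.7]
tcp tray [[-0.0008 -0.0879  0.    ]]
-x wall 1805 [-0.0744 -0.0737 -0.0705 -0.0675 -0.0672]
bar x 6087 [-0.0631 -0.0601 -0.0356 -0.0079 -0.0016]
stop 910 [-0.144  -0.1432 -0.1397 -0.1364 -0.1362]
```

Request:
drive_tool(rows=[[0,2,0,-20,0,0,0],[0,0,0,-20,0,0,0],[0,0,0,-20,0,0,0],[0,0,0,-15,0,0,0],[0,0,0,0,0,0,0]])

```text
time_s: 20.22
tcp_pos: [0.52, 0.1847, 0.0412]
ee_rot: [[-0.992, 0.125, -0.008], [0.125, 0.992, -0.005], [0.007, -0.005, -1.0]]
wrist_force: [-1.4, -0.3, -3.1]
gripper_width: 0.453
gripper_force: 30.0
```

Request:
drive_tool(rows=[[0,0,0,-5,0,0,0],[0,0,0,-4,0,0,0],[0,0,0,0,0,0,0]])

```text
time_s: 20.47
tcp_pos: [0.523, 0.1873, 0.036]
ee_rot: [[-0.992, 0.123, 0.0], [0.123, 0.992, 0.0], [-0.0, 0.0, -1.0]]
wrist_force: [0.4, 0.4, -2.9]
gripper_width: 0.455
gripper_force: 30.0
```

Request:
drive_tool(rows=[[0,0,0,-3,0,0,0],[0,0,0,-1,0,0,0],[62,0,0,0,0,0,0],[62,0,0,0,0,0,0],[62,0,0,0,0,0,0]])

```text
time_s: 20.88
tcp_pos: [0.5237, 0.1882, 0.0328]
ee_rot: [[-0.992, 0.122, 0.002], [0.122, 0.992, 0.001], [-0.002, 0.001, -1.0]]
wrist_force: [0.8, 0.4, -0.2]
gripper_width: 0.581
gripper_force: 0.0
```

Request:
drive_tool(rows=[[62,0,0,20,0,0,0],[62,0,0,30,0,0,0],[0,2,15,0,0,0,0],[0,2,20,0,0,0,0],[0,2,25,0,0,0,0]])

```text
time_s: 21.3
tcp_pos: [0.5296, 0.2481, 0.0836]
ee_rot: [[-0.992, 0.124, 0.002], [0.124, 0.992, 0.002], [-0.002, 0.002, -1.0]]
wrist_force: [1.3, 0.6, 0.9]
gripper_width: 0.472
gripper_force: 0.0
```

Request:
drive_tool(rows=[[0,0,0,0,0,0,0],[0,0,0,0,0,0,0],[0,0,0,-20,0,0,0],[0,0,0,-20,0,0,0],[0,0,0,-20,0,0,0]])

```text
time_s: 21.72
tcp_pos: [0.5291, 0.2472, 0.0219]
ee_rot: [[-0.992, 0.123, 0.001], [0.123, 0.992, 0.001], [-0.001, 0.001, -1.0]]
wrist_force: [0.8, -0.5, -0.6]
gripper_width: 0.096
gripper_force: 0.0
```

Request:
drive_tool(rows=[[0,0,0,-7,0,0,0],[0,0,0,0,0,0,0],[0,-1,-8,0,0,0,0],[0,-1,-8,0,0,0,0],[0,0,0,0,0,0,0]])

```text
time_s: 22.13
tcp_pos: [0.5269, 0.2302, 0.0161]
ee_rot: [[-0.992, 0.124, 0.001], [0.124, 0.992, 0.001], [-0.001, 0.001, -1.0]]
wrist_force: [-0.2, 0.2, -0.7]
gripper_width: 0.008
gripper_force: 0.0
```

Request:
drive_tool(rows=[[0,-0.8,-6,0,0,0,0],[0,-0.8,-6,0,0,0,0],[0,-0.8,-6,0,0,0,0],[0,-0.8,-6,0,0,0,0],[0,0,0,0,0,0,0]])

```text
time_s: 22.55
tcp_pos: [0.5238, 0.2069, 0.0153]
ee_rot: [[-0.992, 0.124, 0.001], [0.124, 0.992, 0.0], [-0.001, 0.001, -1.0]]
wrist_force: [0.7, 1.2, 0.3]
gripper_width: 0.005
gripper_force: 0.1
```

Request:
drive_tool(rows=[[0,-0.5,-4,0,0,0,0],[0,-0.4,-3,0,0,0,0],[0,0,0,0,0,0,0]])

```text
time_s: 22.8
tcp_pos: [0.5231, 0.2005, 0.0152]
ee_rot: [[-0.992, 0.123, 0.001], [0.123, 0.992, 0.0], [-0.001, 0.0, -1.0]]
wrist_force: [1.2, 1.5, 1.5]
gripper_width: 0.007
gripper_force: 0.7
```

Request:
drive_tool(rows=[[0,-0.4,-3,0,0,0,0],[0,0,0,0,0,0,0]])

```text
time_s: 22.97
tcp_pos: [0.5227, 0.1976, 0.0151]
ee_rot: [[-0.992, 0.123, 0.001], [0.123, 0.992, 0.0], [-0.001, 0.0, -1.0]]
wrist_force: [0.1, 1.2, 1.7]
gripper_width: 0.006
gripper_force: 1.0
```

Request:
drive_tool(rows=[[0,-0.4,-3,0,0,0,0],[0,0,0,0,0,0,0]])

```text
time_s: 23.13
tcp_pos: [0.5222, 0.1946, 0.015]
ee_rot: [[-0.992, 0.123, 0.001], [0.123, 0.992, 0.0], [-0.0, 0.0, -1.0]]
wrist_force: [1.1, 2.0, 2.8]
gripper_width: 0.007
gripper_force: 1.2
```

Request:
drive_tool(rows=[[0,-0.4,-3,0,0,0,0],[0,0,0,0,0,0,0]])

```text
time_s: 23.3
tcp_pos: [0.5216, 0.1913, 0.015]
ee_rot: [[-0.992, 0.123, 0.0], [0.123, 0.992, -0.0], [-0.0, 0.0, -1.0]]
wrist_force: [1.3, 2.2, 1.6]
gripper_width: 0.007
gripper_force: 1.2
```

Request:
drive_tool(rows=[[0,-0.4,-3,0,0,0,0],[0,0,0,0,0,0,0]])

```text
time_s: 23.47
tcp_pos: [0.5218, 0.191, 0.0151]
ee_rot: [[-0.992, 0.123, 0.003], [0.123, 0.992, 0.004], [-0.002, 0.005, -1.0]]
wrist_force: [-1.3, 10.4, 0.1]
gripper_width: 0.007
gripper_force: 5.0
```

Request:
drive_tool(rows=[[0,1,10,0,0,0,0],[0,0,0,35,0,0,0],[0,0,0,40,0,0,0],[50,0,-20,40,0,0,0.03],[75,0,-38,40,0,0,0.03]])

```text
time_s: 23.88
tcp_pos: [0.5218, 0.1517, 0.1591]
ee_rot: [[-0.998, 0.059, -0.001], [0.059, 0.998, -0.001], [0.001, -0.001, -1.0]]
wrist_force: [0.6, 0.7, -0.6]
gripper_width: 0.085
gripper_force: 0.0
```

Request:
drive_tool(rows=[[75,0,-40,35,0,0,0.03],[75,0,-40,20,0,0,0.03],[75,0,-40,0,0,0,0],[75,0,-40,0,0,0,0],[75,0,-40,0,0,0,0]])

```text
time_s: 24.3
tcp_pos: [0.5202, -0.0394, 0.203]
ee_rot: [[-1.0, 0.003, -0.003], [0.003, 1.0, -0.001], [0.003, -0.001, -1.0]]
wrist_force: [0.1, -0.2, -0.0]
gripper_width: 0.448
gripper_force: 0.0
```

Request:
drive_tool(rows=[[75,0,-40,0,0,0,0],[75,0,-40,0,0,0,0],[75,0,-40,0,0,0,0],[75,0,-40,0,0,0,0],[75,0,-40,0,0,0,0]])

```text
time_s: 24.72
tcp_pos: [0.52, -0.2391, 0.2023]
ee_rot: [[-1.0, 0.004, -0.005], [0.004, 1.0, 0.001], [0.005, 0.001, -1.0]]
wrist_force: [0.6, 0.2, -0.5]
gripper_width: 0.736
gripper_force: 0.0
```

Request:
drive_tool(rows=[[75,0,-40,0,0,0,0],[75,0,-40,0,0,0,0],[75,0,-40,0,0,0,0],[75,0,-40,0,0,0,0],[75,0,-40,0,0,0,0]])

```text
time_s: 25.13
tcp_pos: [0.5202, -0.4387, 0.2019]
ee_rot: [[-1.0, 0.004, -0.005], [0.004, 1.0, 0.003], [0.005, 0.003, -1.0]]
wrist_force: [0.7, 0.3, 0.4]
gripper_width: 0.751
gripper_force: 0.0
```

Request:
drive_tool(rows=[[75,0,-30,0,0,0,0],[75,0,0,0,0,0,0],[75,0,0,0,0,0,0]])

```text
time_s: 25.38
tcp_pos: [0.52, -0.4683, 0.2007]
ee_rot: [[-1.0, 0.007, -0.005], [0.007, 1.0, 0.003], [0.005, 0.003, -1.0]]
wrist_force: [0.4, 0.7, -0.1]
gripper_width: 0.754
gripper_force: 0.0
```

Run:
```python
from h import *
s=sense();print(s['tcp_pos'],s['ee_rot'].round(3).tolist())
c=capture('wrist'); save('w5',c); W=cloud(c); bars(W); 
c=capture('top'); W=cloud(c); bars(W)
T=tray(W); x,y,z=np.moveaxis(T,-1,0)
m=(abs(x)<.066)&(y>-.138)&(y<-.05)&(z>.041)&(z<.053); p=(T[m][:,:2]*1000).astype(np.float32); print('traybar',m.sum(),cv2.minAreaRect(p),T[m][:,2].mean())
```

```text
[ 0.52003599 -0.46827561  0.20070153] [[-1.0, 0.007, -0.005], [0.007, 1.0, 0.003], [0.005, 0.003, -1.0]]
blob 212 c [ 455.2 -299.3] size [43.4  7. ] yaw -73.1 z 0.0381
blob 2939 c [ 525.4 -413.7] size [119.8  40.2] yaw -6.0 z 0.041
blob 2966 c [ 538.4 -302.5] size [119.8  41. ] yaw 3.9 z 0.0406
blob 264 c [ 670.4 -427.8] size [88.1  5.2] yaw -86.5 z 0.0419
blob 519 c [ 536.  -299.4] size [119.5  40.7] yaw 3.7 z 0.0385
traybar 505 ((0.27173614501953125, -95.41826629638672), (131.13436889648438, 85.05927276611328), 0.048045430332422256) 0.045106418054321605
```

View pics/w5.png

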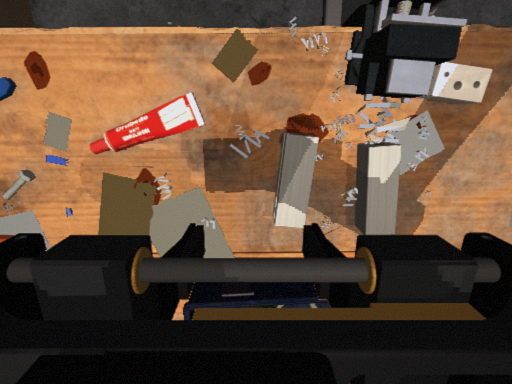

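Run:
```python
import cv2
a=cv2.imread('pics/w5.png'); cv2.imwrite('pics/w5c.png',cv2.resize(a[115:240,255:425],None,fx=4.5,fy=4.5,interpolation=2))
```

```text
(no output)
```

View pics/w5c.png

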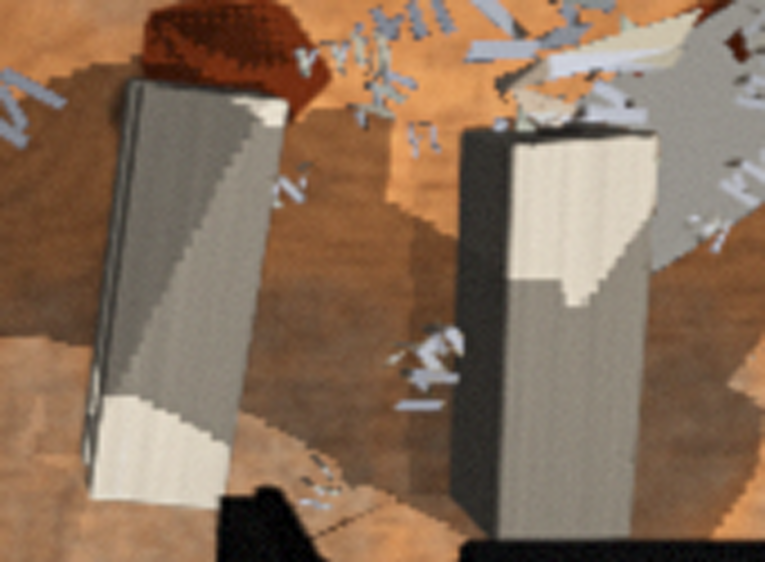

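Request:
drive_tool(rows=[[75,1,11,-20,0,0,-0.02],[75,1,11,-20,0,0,-0.02],[75,1,11,-20,0,0,-0.02],[75,1,11,-20,0,0,-0.02],[75,1,11,-20,0,0,-0.018]])

```text
time_s: 25.9
tcp_pos: [0.527, -0.4099, 0.1031]
ee_rot: [[-0.995, 0.1, -0.0], [0.1, 0.995, 0.0], [0.001, 0.0, -1.0]]
wrist_force: [1.1, -0.3, 0.1]
gripper_width: 0.75
gripper_force: 0.0
```

Request:
drive_tool(rows=[[75,0,0,-20,0,0,0],[75,0,0,-20,0,0,0],[75,0,0,-20,0,0,0],[75,0,0,-10,0,0,0],[75,0,0,-6,0,0,0]])

```text
time_s: 26.32
tcp_pos: [0.5264, -0.4105, 0.0261]
ee_rot: [[-0.995, 0.099, -0.003], [0.099, 0.995, 0.002], [0.003, 0.001, -1.0]]
wrist_force: [0.5, -0.4, -0.1]
gripper_width: 0.75
gripper_force: 0.0
```

Request:
drive_tool(rows=[[70,0,0,0,0,0,0],[0,0,0,0,0,0,0],[0,0,0,0,0,0,0],[0,0,0,0,0,0,0],[0,0,0,0,0,0,0]])

```text
time_s: 26.73
tcp_pos: [0.5278, -0.4129, 0.0286]
ee_rot: [[-0.995, 0.101, 0.002], [0.101, 0.995, -0.001], [-0.002, -0.001, -1.0]]
wrist_force: [-0.0, -2.6, 0.7]
gripper_width: 0.48
gripper_force: 1.1
```

Request:
drive_tool(rows=[[0,0,0,0,0,0,0],[0,0,0,0,0,0,0]])

```text
time_s: 26.9
tcp_pos: [0.5278, -0.413, 0.0286]
ee_rot: [[-0.995, 0.101, 0.002], [0.101, 0.995, -0.001], [-0.002, -0.001, -1.0]]
wrist_force: [0.2, -1.6, 4.8]
gripper_width: 0.453
gripper_force: 30.0
```

Request:
drive_tool(rows=[[0,0,0,20,0,0,0],[0,0,0,30,0,0,0],[0,0,0,35,0,0,0],[0,0,15,10,0,0,0.02],[0,0,27,0,0,0,0.02]])

```text
time_s: 27.32
tcp_pos: [0.5289, -0.3724, 0.1257]
ee_rot: [[-0.998, 0.063, 0.007], [0.063, 0.998, -0.004], [-0.007, -0.003, -1.0]]
wrist_force: [1.2, 0.8, -3.6]
gripper_width: 0.456
gripper_force: 30.0
```

Request:
drive_tool(rows=[[0,-2,30,0,0,0,0.02],[0,-2,30,0,0,0,0.02],[0,-2,30,0,0,0,0.02],[0,-2,30,0,0,0,0],[0,0,30,0,0,0,0]])

```text
time_s: 27.73
tcp_pos: [0.5172, -0.2181, 0.1211]
ee_rot: [[-1.0, 0.002, -0.003], [0.002, 1.0, 0.002], [0.003, 0.002, -1.0]]
wrist_force: [1.0, 0.1, -3.6]
gripper_width: 0.453
gripper_force: 30.0
```

Request:
drive_tool(rows=[[0,0,30,0,-0.04,0,0],[0,0,30,0,-0.08,0,0],[0,0,30,0,-0.08,0,0],[0,0,20,0,-0.08,0,0],[0,0,10,0,-0.08,0,0]])

```text
time_s: 28.15
tcp_pos: [0.5184, -0.0976, 0.1221]
ee_rot: [[-1.0, -0.002, 0.002], [-0.002, 0.935, -0.355], [-0.001, -0.355, -0.935]]
wrist_force: [-0.1, -0.0, -3.0]
gripper_width: 0.457
gripper_force: 30.0
```

Request:
drive_tool(rows=[[0,0,0,0,-0.08,0,0],[0,0,0,0,-0.08,0,0],[0,0,0,0,-0.08,0,0],[0,0,0,0,-0.08,0,0],[0,0,0,0,-0.08,0,0]])

```text
time_s: 28.57
tcp_pos: [0.5184, -0.0997, 0.1218]
ee_rot: [[-1.0, 0.0, 0.001], [-0.0, 0.723, -0.691], [-0.001, -0.691, -0.723]]
wrist_force: [0.2, -0.3, -3.0]
gripper_width: 0.455
gripper_force: 30.0
```

Request:
drive_tool(rows=[[0,0,0,0,-0.08,0,0],[0,0,0,0,-0.035,0,0],[0,0,0,0,0,0,0]])

```text
time_s: 28.82
tcp_pos: [0.5183, -0.0994, 0.1201]
ee_rot: [[-1.0, -0.004, -0.001], [-0.002, 0.641, -0.768], [0.003, -0.768, -0.641]]
wrist_force: [0.3, 0.2, -2.7]
gripper_width: 0.455
gripper_force: 30.0
```

Request:
drive_tool(rows=[[0,0,0,-20,0,0,0],[0,0,0,-25,0,0,0],[0,0,0,-20,0,0,0],[0,0,0,-10,0,0,0],[0,0,0,0,0,0,0]])

```text
time_s: 29.23
tcp_pos: [0.518, -0.1009, 0.0457]
ee_rot: [[-1.0, -0.001, -0.003], [0.001, 0.641, -0.767], [0.003, -0.767, -0.641]]
wrist_force: [-0.2, -0.7, -2.6]
gripper_width: 0.451
gripper_force: 30.0
```

Request:
drive_tool(rows=[[0,0,0,-5,0,0,0],[0,0,0,-3,0,0,0],[0,0,0,0,0,0,0]])

```text
time_s: 29.48
tcp_pos: [0.5195, -0.1002, 0.0397]
ee_rot: [[-1.0, 0.002, 0.001], [0.001, 0.642, -0.767], [-0.002, -0.767, -0.642]]
wrist_force: [-0.1, -0.3, -2.7]
gripper_width: 0.448
gripper_force: 30.0
```

Request:
drive_tool(rows=[[0,0,0,-2,0,0,0],[0,0,0,0,0,0,0]])

```text
time_s: 29.65
tcp_pos: [0.5194, -0.1002, 0.0377]
ee_rot: [[-1.0, 0.002, 0.001], [0.001, 0.641, -0.767], [-0.002, -0.767, -0.641]]
wrist_force: [-0.3, 0.1, -3.0]
gripper_width: 0.456
gripper_force: 30.0
```

Request:
drive_tool(rows=[[0,0,0,-3,0,0,0],[0,0,0,-1,0,0,0],[0,0,0,0,0,0,0]])

```text
time_s: 29.9
tcp_pos: [0.5194, -0.1003, 0.0337]
ee_rot: [[-1.0, 0.001, 0.001], [0.0, 0.641, -0.768], [-0.001, -0.768, -0.641]]
wrist_force: [0.2, 0.4, -0.5]
gripper_width: 0.45
gripper_force: 30.0
```

Request:
drive_tool(rows=[[65,0,0,0,0,0,0],[65,0,1,1,0,0,0],[65,0,31,26,0,0,0],[65,0,31,26,0,0,0],[65,0,10,26,0,0,0]])

```text
time_s: 30.32
tcp_pos: [0.5203, -0.0241, 0.1136]
ee_rot: [[-1.0, -0.0, 0.003], [-0.002, 0.641, -0.767], [-0.001, -0.767, -0.641]]
wrist_force: [0.7, -0.1, 0.9]
gripper_width: 0.634
gripper_force: 0.0
```

Request:
drive_tool(rows=[[65,0,-10,35,0.12,0,0],[65,0,-10,30,0.12,0,0],[75,0,-10,30,0.12,0,0],[75,0,-10,0,0.12,0,0],[75,0,0,0,0.12,0,0]])

```text
time_s: 30.73
tcp_pos: [0.5193, -0.0675, 0.2108]
ee_rot: [[-1.0, 0.002, 0.006], [0.001, 0.964, -0.265], [-0.006, -0.265, -0.964]]
wrist_force: [-0.2, -0.8, -0.2]
gripper_width: 0.733
gripper_force: 0.0
```

Request:
drive_tool(rows=[[75,0,-20,0,0.12,0,0],[75,0,-20,0,0.12,0,0],[75,0,-20,0,0.035,0,0],[75,0,0,0,0,0,0],[75,0,0,0,0,0,0]])

```text
time_s: 31.15
tcp_pos: [0.5185, -0.1289, 0.2076]
ee_rot: [[-1.0, 0.005, -0.001], [0.005, 1.0, 0.0], [0.001, 0.0, -1.0]]
wrist_force: [0.7, 1.2, 0.1]
gripper_width: 0.751
gripper_force: 0.0
```

Run:
```python
from h import *
s=sense();print(s['tcp_pos'],s['ee_rot'].round(3).tolist())
c=capture('wrist'); save('w6',c); W=cloud(c); bars(W)
X,Y,Z=np.moveaxis(W,-1,0); f=c['frame'].astype(int).sum(-1)
m=(X>.47)&(X<.57)&(Y>-.13)&(Y<-.02)&(Z>.03)&(Z<.045)
for yy in np.arange(-.13,-.02,.008):
    q=m&(Y>yy)&(Y<yy+.008); print(round(yy,3),q.sum(),np.median(f[q]) if q.any() else '',np.median(Z[q]).round(4) if q.any() else '')
```

```text
[ 0.51848184 -0.12888897  0.20764866] [[-1.0, 0.005, -0.001], [0.005, 1.0, 0.0], [0.001, 0.0, -1.0]]
blob 159 c [ 454.1 -298. ] size [39.8  6.6] yaw -74.0 z 0.0378
blob 2784 c [515.7 -86. ] size [119.8  39.9] yaw 0.7 z 0.0384
blob 2834 c [ 537.6 -301.9] size [119.7  41.1] yaw 4.1 z 0.04
-0.13 0  
-0.122 0  
-0.114 25 193.0 0.0393
-0.106 473 300.0 0.04
-0.098 437 276.0 0.0394
-0.09 461 48.0 0.035
-0.082 506 284.5 0.0393
-0.074 460 371.0 0.04
-0.066 3 359.0 0.0392
-0.058 0  
-0.05 0  
-0.042 0  
-0.034 0  
-0.026 0
```

Request:
drive_tool(rows=[[75,-1,21,-35,0,0,0.017],[75,-1,21,-35,0,0,0],[75,0,0,-35,0,0,0],[75,0,0,-35,0,0,0],[75,0,0,-20,0,0,0]])

```text
time_s: 31.62
tcp_pos: [0.5142, -0.0836, 0.0439]
ee_rot: [[-1.0, -0.019, -0.007], [-0.019, 1.0, -0.0], [0.007, -0.0, -1.0]]
wrist_force: [1.0, -0.1, -0.2]
gripper_width: 0.748
gripper_force: 0.0
```

Request:
drive_tool(rows=[[75,0,0,-15,0,0,0],[75,0,0,-7,0,0,0],[75,0,0,0,0,0,0],[30,0,0,0,0,0,0],[0,0,0,0,0,0,0]])

```text
time_s: 32.03
tcp_pos: [0.5181, -0.0848, 0.0266]
ee_rot: [[-1.0, -0.017, 0.002], [-0.017, 1.0, 0.0], [-0.002, 0.0, -1.0]]
wrist_force: [0.4, -0.2, -0.4]
gripper_width: 0.669
gripper_force: 0.0
```

Request:
drive_tool(rows=[[0,0,0,0,0,0,0],[0,0,0,0,0,0,0],[0,0,0,0,0,0,0],[0,0,0,0,0,0,0],[0,0,0,0,0,0,0]])

```text
time_s: 32.45
tcp_pos: [0.5177, -0.0854, 0.0263]
ee_rot: [[-1.0, -0.016, 0.001], [-0.016, 1.0, -0.0], [-0.001, -0.0, -1.0]]
wrist_force: [-0.2, 0.8, 6.3]
gripper_width: 0.458
gripper_force: 30.0
```

Request:
drive_tool(rows=[[0,0,0,25,0,0,0],[0,0,0,35,0,0,0],[0,0,10,35,0,0,0],[0,1,25,0,0,0,-0.028],[0,1,30,0,0,0,-0.028]])

```text
time_s: 32.87
tcp_pos: [0.5199, -0.0203, 0.1222]
ee_rot: [[-0.999, 0.045, 0.004], [0.045, 0.999, 0.002], [-0.004, 0.002, -1.0]]
wrist_force: [0.3, 0.3, -3.2]
gripper_width: 0.454
gripper_force: 30.0
```

Request:
drive_tool(rows=[[0,1,30,0,0,0,-0.028],[0,1,30,0,0,0,-0.028],[0,1,30,0,0,0,-0.028],[0,1,30,0,0,0,0],[0,1,30,0,0,0,0]])

```text
time_s: 33.28
tcp_pos: [0.523, 0.1308, 0.1194]
ee_rot: [[-0.992, 0.125, -0.002], [0.125, 0.992, -0.0], [0.002, -0.001, -1.0]]
wrist_force: [0.2, -0.1, -3.7]
gripper_width: 0.456
gripper_force: 30.0
```

Request:
drive_tool(rows=[[0,1,30,0,0,0,0],[0,1,30,0,0,0,0],[0,1,25,0,0,0,0],[0,0,15,0,0,0,0],[0,0,0,0,0,0,0]])

```text
time_s: 33.7
tcp_pos: [0.5269, 0.2322, 0.1194]
ee_rot: [[-0.993, 0.121, -0.001], [0.121, 0.993, 0.0], [0.001, -0.0, -1.0]]
wrist_force: [0.1, 0.1, -2.5]
gripper_width: 0.449
gripper_force: 30.0
```

```bash
cat > chk.py <<'E'
from h import *
s=sense();print(s['tcp_pos'],s['ee_rot'].round(3).tolist(),s['gripper_width'],s['wrist_force'].round(1))
p=np.array([[s['tcp_pos'][0],s['tcp_pos'][1],0]]);print('tcp tray',tray(p).round(4))
c=capture('wrist'); T=tray(cloud(c)); x,y,z=np.moveaxis(T,-1,0)
def st(nm,m,k):
    q=T[m][:,k]; print(nm,m.sum(),np.percentile(q,[1,10,50,90,99]).round(4) if len(q) else '')
yb=tray(p)[0,1]
st('-x wall',(x<-.05)&(x>-.1)&(y>-.1)&(y<.05)&(z>.052)&(z<.064),0)
m=(x<-.0)&(x>-.1)&(abs(y-yb)<.03)&(z>.11)&(z<.145)
st('held bar x',m,0); st('held y',m,1); st('held z',m,2)
st('bar in tray y',(x<-.0)&(x>-.06)&(y<yb-.02)&(y>-.134)&(z>.035)&(z<.055),1)
E
python3 chk.py
```

```text
[0.52685071 0.23217521 0.11937674] [[-0.993, 0.121, -0.001], [0.121, 0.993, 0.0], [0.001, -0.0, -1.0]] 0.4494752817734098 [ 0.1  0.1 -2.5]
tcp tray [[ 0.0007 -0.0436  0.    ]]
-x wall 1805 [-0.0746 -0.0746 -0.0714 -0.0682 -0.0674]
held bar x 7022 [-0.0612 -0.0571 -0.0319 -0.0073 -0.0007]
held y 7022 [-0.0703 -0.0624 -0.0453 -0.0285 -0.0202]
held z 7022 [0.1164 0.128  0.1329 0.1342 0.1427]
bar in tray y 2739 [-0.1335 -0.1301 -0.1159 -0.0988 -0.0971]
```

Request:
drive_tool(rows=[[0,0,0,-20,0,0,0],[0,0,0,-20,0,0,0],[0,0,0,-20,0,0,0],[0,0,0,-15,0,0,0],[0,0,0,0,0,0,0]])

```text
time_s: 34.17
tcp_pos: [0.5244, 0.2264, 0.0417]
ee_rot: [[-0.992, 0.127, -0.008], [0.127, 0.992, -0.005], [0.007, -0.006, -1.0]]
wrist_force: [-1.6, 0.5, -2.5]
gripper_width: 0.454
gripper_force: 30.0
```

Request:
drive_tool(rows=[[0,0,0,-5,0,0,0],[0,0,0,-4,0,0,0],[0,0,0,-2,0,0,0],[0,0,0,0,0,0,0]])

```text
time_s: 34.5
tcp_pos: [0.5273, 0.2296, 0.0347]
ee_rot: [[-0.992, 0.124, 0.0], [0.124, 0.992, 0.0], [-0.0, 0.0, -1.0]]
wrist_force: [-0.5, 0.2, -3.4]
gripper_width: 0.455
gripper_force: 30.0
```

Request:
drive_tool(rows=[[0,0,0,-2,0,0,0],[0,0,0,0,0,0,0],[62,0,0,0,0,0,0],[62,0,0,0,0,0,0],[62,0,0,0,0,0,0]])

```text
time_s: 34.92
tcp_pos: [0.5278, 0.2301, 0.0332]
ee_rot: [[-0.992, 0.123, 0.002], [0.123, 0.992, 0.001], [-0.001, 0.001, -1.0]]
wrist_force: [0.6, 0.7, -0.8]
gripper_width: 0.581
gripper_force: 0.0
```

Request:
drive_tool(rows=[[62,0,0,20,0,0,0],[62,0,0,30,0,0,0],[0,2,15,0,0,0,0],[0,2,20,0,0,0,0],[0,2,17,0,0,0,0]])

```text
time_s: 35.33
tcp_pos: [0.534, 0.2831, 0.0839]
ee_rot: [[-0.992, 0.124, 0.002], [0.124, 0.992, 0.002], [-0.002, 0.002, -1.0]]
wrist_force: [-0.0, -0.5, -1.3]
gripper_width: 0.476
gripper_force: 0.0
```

Request:
drive_tool(rows=[[0,0,0,0,0,0,0],[0,0,0,0,0,0,0],[0,0,0,-20,0,0,0],[0,0,0,-20,0,0,0],[0,0,0,-20,0,0,0]])

```text
time_s: 35.75
tcp_pos: [0.533, 0.2812, 0.0218]
ee_rot: [[-0.992, 0.124, 0.0], [0.124, 0.992, 0.0], [-0.0, 0.0, -1.0]]
wrist_force: [0.2, 0.2, -0.9]
gripper_width: 0.099
gripper_force: 0.0
```

Request:
drive_tool(rows=[[0,0,0,-7,0,0,0],[0,0,0,0,0,0,0],[0,-1,-8,0,0,0,0],[0,-0.8,-6,0,0,0,0],[0,0,0,0,0,0,0]])

```text
time_s: 36.17
tcp_pos: [0.5315, 0.2666, 0.0166]
ee_rot: [[-0.992, 0.125, 0.001], [0.125, 0.992, 0.001], [-0.001, 0.001, -1.0]]
wrist_force: [-0.8, 0.6, -0.3]
gripper_width: 0.007
gripper_force: 0.0
```

Request:
drive_tool(rows=[[0,-0.7,-6,0,0,0,0],[0,-0.7,-6,0,0,0,0],[0,-0.7,-6,0,0,0,0],[0,-0.7,-5,0,0,0,0],[0,0,0,0,0,0,0]])

```text
time_s: 36.58
tcp_pos: [0.529, 0.2442, 0.0161]
ee_rot: [[-0.992, 0.124, 0.001], [0.124, 0.992, 0.001], [-0.001, 0.001, -1.0]]
wrist_force: [0.3, 0.8, 0.1]
gripper_width: 0.001
gripper_force: 0.5
```

Request:
drive_tool(rows=[[0,-0.5,-4,0,0,0,0],[0,-0.5,-4,0,0,0,0],[0,0,0,0,0,0,0]])

```text
time_s: 36.83
tcp_pos: [0.5278, 0.2364, 0.0157]
ee_rot: [[-0.992, 0.124, 0.001], [0.124, 0.992, 0.0], [-0.001, 0.0, -1.0]]
wrist_force: [1.2, 1.8, 2.3]
gripper_width: 0.006
gripper_force: 1.1
```

Request:
drive_tool(rows=[[0,-0.4,-3,0,0,0,0],[0,0,0,0,0,0,0]])

```text
time_s: 37.0
tcp_pos: [0.5272, 0.2335, 0.0155]
ee_rot: [[-0.992, 0.124, 0.0], [0.124, 0.992, 0.0], [-0.0, 0.0, -1.0]]
wrist_force: [1.4, 2.2, 1.5]
gripper_width: 0.009
gripper_force: 1.2
```

Request:
drive_tool(rows=[[0,-0.3,-2.5,0,0,0,0],[0,0,0,0,0,0,0]])

```text
time_s: 37.17
tcp_pos: [0.5269, 0.231, 0.0155]
ee_rot: [[-0.992, 0.124, 0.0], [0.124, 0.992, 0.0], [-0.0, 0.0, -1.0]]
wrist_force: [1.2, 2.6, 3.0]
gripper_width: 0.005
gripper_force: 1.3
```

Request:
drive_tool(rows=[[0,-0.3,-2,0,0,0,0],[0,0,0,0,0,0,0]])

```text
time_s: 37.33
tcp_pos: [0.5269, 0.2307, 0.0155]
ee_rot: [[-0.992, 0.124, 0.002], [0.124, 0.992, 0.003], [-0.001, 0.003, -1.0]]
wrist_force: [-0.6, 7.2, 1.6]
gripper_width: 0.006
gripper_force: 3.5
```

Request:
drive_tool(rows=[[0,-0.2,-2,0,0,0,0],[0,0,0,0,0,0,0]])

```text
time_s: 37.5
tcp_pos: [0.527, 0.2305, 0.0156]
ee_rot: [[-0.992, 0.124, 0.003], [0.124, 0.992, 0.006], [-0.003, 0.006, -1.0]]
wrist_force: [-2.4, 11.3, -0.3]
gripper_width: 0.001
gripper_force: 5.9
```

Request:
drive_tool(rows=[[0,-0.2,-1.5,0,0,0,0],[0,0,0,0,0,0,0]])

```text
time_s: 37.67
tcp_pos: [0.5271, 0.2305, 0.0157]
ee_rot: [[-0.992, 0.123, 0.005], [0.123, 0.992, 0.008], [-0.004, 0.008, -1.0]]
wrist_force: [-4.1, 16.9, 0.2]
gripper_width: 0.006
gripper_force: 7.6
```

Request:
drive_tool(rows=[[0,1,12,0,0,0,0],[0,0,0,35,0,0,0],[0,0,0,40,0,0,0],[50,0,-20,40,0,0,0.03],[75,0,-38,40,0,0,0.03]])

```text
time_s: 38.08
tcp_pos: [0.5268, 0.1906, 0.1594]
ee_rot: [[-0.998, 0.06, -0.001], [0.06, 0.998, -0.002], [0.001, -0.002, -1.0]]
wrist_force: [0.9, 0.3, 0.0]
gripper_width: 0.088
gripper_force: 0.0
```

Request:
drive_tool(rows=[[75,2,-40,35,0,0,0.04],[75,2,-40,0,0,0,0.04],[75,2,-40,0,0,0,0.03],[75,2,-40,0,0,0,0.02],[75,2,-40,0,0,0,0]])

```text
time_s: 38.5
tcp_pos: [0.5346, -0.0034, 0.1844]
ee_rot: [[-0.998, -0.066, -0.004], [-0.066, 0.998, -0.001], [0.004, -0.001, -1.0]]
wrist_force: [1.8, 0.1, 0.5]
gripper_width: 0.45
gripper_force: 0.0
```

Request:
drive_tool(rows=[[75,0,-40,0,0,0,0],[75,0,-40,0,0,0,0],[75,0,-40,0,0,0,0],[75,0,-40,0,0,0,0],[75,0,-40,0,0,0,0]])

```text
time_s: 38.92
tcp_pos: [0.5343, -0.203, 0.184]
ee_rot: [[-0.998, -0.065, -0.005], [-0.065, 0.998, 0.001], [0.005, 0.001, -1.0]]
wrist_force: [0.8, -0.1, -0.5]
gripper_width: 0.739
gripper_force: 0.0
```

Request:
drive_tool(rows=[[75,0,-40,0,0,0,0],[75,0,-30,0,0,0,0],[75,0,0,0,0,0,0],[75,0,0,0,0,0,0]])

```text
time_s: 39.25
tcp_pos: [0.5345, -0.2724, 0.1834]
ee_rot: [[-0.998, -0.062, -0.005], [-0.062, 0.998, 0.001], [0.005, 0.002, -1.0]]
wrist_force: [-0.5, -0.4, 0.3]
gripper_width: 0.747
gripper_force: 0.0
```

```bash
cat > look.py <<'E'
from h import *
s=sense();print(s['tcp_pos'],s['ee_rot'].round(3).tolist())
c=capture('wrist'); W=cloud(c); bars(W)
c=capture('top'); W=cloud(c); bars(W)
T=tray(W); x,y,z=np.moveaxis(T,-1,0)
for lo,hi in((-.055,-.02),(-.02,.02),(.02,.055)):
    m=(x>lo)&(x<hi)&(y>-.134)&(y<.03)&(z>.035)&(z<.053); print('tray y',np.percentile(T[m][:,1],[1,99]).round(4),np.median(T[m][:,2]).round(4))
m=(abs(x)<.065)&(y>-.125)&(y<-.06)&(z>.035)&(z<.052); print('x',np.percentile(T[m][:,0],[1,99]).round(4))
E
python3 look.py
```

```text
[ 0.53454506 -0.27242989  0.18338906] [[-0.998, -0.062, -0.005], [-0.062, 0.998, 0.001], [0.005, 0.002, -1.0]]
blob 211 c [ 455.  -298.4] size [42.1  6.7] yaw -74.1 z 0.0381
blob 3260 c [ 538.6 -301.8] size [120.2  41.1] yaw 3.7 z 0.0407
blob 236 c [ 503. -302.] size [53.  40.3] yaw 4.1 z 0.0384
tray y [-0.1332 -0.0534] 0.0435
tray y [-0.1328 -0.0533] 0.0438
tray y [-0.1334 -0.0534] 0.0441
x [-0.0612  0.057 ]
```

Request:
drive_tool(rows=[[75,2,-15,-30,0,0,0],[75,2,-14,-30,0,0,0],[75,0,0,-30,0,0,0],[75,0,0,-30,0,0,0],[75,0,0,-20,0,0,0]])

```text
time_s: 39.77
tcp_pos: [0.5389, -0.2979, 0.0422]
ee_rot: [[-0.998, -0.067, -0.005], [-0.067, 0.998, 0.002], [0.005, 0.002, -1.0]]
wrist_force: [-0.0, 0.9, -0.5]
gripper_width: 0.751
gripper_force: 0.0
```

Request:
drive_tool(rows=[[75,0,0,-12,0,0,0],[75,0,0,-5,0,0,0],[75,0,0,0,0,0,0],[30,0,0,0,0,0,0],[0,0,0,0,0,0,0]])

```text
time_s: 40.18
tcp_pos: [0.542, -0.3001, 0.0301]
ee_rot: [[-0.998, -0.067, 0.003], [-0.067, 0.998, -0.001], [-0.003, -0.001, -1.0]]
wrist_force: [0.3, -0.4, 0.1]
gripper_width: 0.672
gripper_force: 0.0
```

Request:
drive_tool(rows=[[0,0,0,0,0,0,0],[0,0,0,0,0,0,0],[0,0,0,0,0,0,0],[0,0,0,0,0,0,0],[0,0,0,0,0,0,0]])

```text
time_s: 40.6
tcp_pos: [0.5414, -0.3005, 0.0294]
ee_rot: [[-0.998, -0.066, 0.002], [-0.066, 0.998, -0.001], [-0.002, -0.001, -1.0]]
wrist_force: [0.2, -0.6, 4.1]
gripper_width: 0.456
gripper_force: 30.0
```

Request:
drive_tool(rows=[[60,0,0,0,0,0,0],[60,0,0,0,0,0,0],[60,0,0,-4,0,0,0],[0,0,0,0,0,0,0],[0,0,0,0,0,0,0]])

```text
time_s: 41.02
tcp_pos: [0.5401, -0.2997, 0.0234]
ee_rot: [[-0.998, -0.066, -0.002], [-0.066, 0.998, 0.001], [0.002, 0.001, -1.0]]
wrist_force: [0.9, -0.6, 0.6]
gripper_width: 0.516
gripper_force: 0.0
```

Request:
drive_tool(rows=[[0,0,0,0,0,0,0],[0,0,0,0,0,0,0],[0,0,0,0,0,0,0],[0,0,0,0,0,0,0]])

```text
time_s: 41.35
tcp_pos: [0.5404, -0.2998, 0.0239]
ee_rot: [[-0.998, -0.065, -0.001], [-0.065, 0.998, 0.0], [0.001, 0.001, -1.0]]
wrist_force: [0.4, -0.1, -2.7]
gripper_width: 0.457
gripper_force: 30.0
```

Request:
drive_tool(rows=[[0,0,0,20,0,0,0],[0,0,0,30,0,0,0],[0,0,0,35,0,0,0],[0,-1,15,10,0,0,-0.02],[0,-2,25,0,0,0,-0.02]])

```text
time_s: 41.77
tcp_pos: [0.5403, -0.2618, 0.1233]
ee_rot: [[-1.0, -0.023, 0.008], [-0.023, 1.0, -0.003], [-0.008, -0.003, -1.0]]
wrist_force: [1.2, 0.5, -2.5]
gripper_width: 0.459
gripper_force: 30.0
```

Request:
drive_tool(rows=[[0,-3,30,0,0,0,-0.025],[0,-3,30,0,0,0,0],[0,-3,30,0,0,0,0],[0,-3,30,0,0,0,0],[0,-3,30,0,0,0,0]])

```text
time_s: 42.18
tcp_pos: [0.5218, -0.1086, 0.119]
ee_rot: [[-1.0, -0.0, -0.001], [-0.0, 1.0, 0.0], [0.001, 0.0, -1.0]]
wrist_force: [-0.3, -0.0, -2.8]
gripper_width: 0.453
gripper_force: 30.0
```

Request:
drive_tool(rows=[[0,-2,25,0,0.04,0,0],[0,0,20,0,0.08,0,0],[0,0,10,0,0.08,0,0],[0,0,5,0,0.08,0,0],[0,0,0,0,0.08,0,0]])

```text
time_s: 42.6
tcp_pos: [0.5209, -0.0481, 0.1199]
ee_rot: [[-1.0, -0.004, 0.0], [-0.004, 0.934, 0.356], [-0.002, 0.356, -0.934]]
wrist_force: [0.0, 0.0, -3.7]
gripper_width: 0.458
gripper_force: 30.0
```

Request:
drive_tool(rows=[[0,0,0,0,0.08,0,0],[0,0,0,0,0.08,0,0],[0,0,0,0,0.08,0,0],[0,0,0,0,0.08,0,0],[0,0,0,0,0.08,0,0]])

```text
time_s: 43.02
tcp_pos: [0.5211, -0.0505, 0.1195]
ee_rot: [[-1.0, -0.002, 0.001], [-0.0, 0.723, 0.691], [-0.002, 0.691, -0.723]]
wrist_force: [-0.3, -0.8, -3.6]
gripper_width: 0.456
gripper_force: 30.0
```

Request:
drive_tool(rows=[[0,0,0,0,0.08,0,0],[0,0,0,0,0.035,0,0],[0,0,0,0,0,0,0]])

```text
time_s: 43.27
tcp_pos: [0.5203, -0.0517, 0.117]
ee_rot: [[-1.0, 0.004, 0.0], [0.003, 0.64, 0.768], [0.003, 0.768, -0.64]]
wrist_force: [-0.3, -1.0, -3.7]
gripper_width: 0.452
gripper_force: 30.0
```

Request:
drive_tool(rows=[[0,0,0,-20,0,0,0],[0,0,0,-25,0,0,0],[0,0,0,-20,0,0,0],[0,0,0,-12,0,0,0],[0,0,0,0,0,0,0]])

```text
time_s: 43.68
tcp_pos: [0.5195, -0.0493, 0.04]
ee_rot: [[-1.0, 0.003, -0.003], [-0.001, 0.641, 0.768], [0.004, 0.768, -0.641]]
wrist_force: [0.5, 0.1, -2.8]
gripper_width: 0.452
gripper_force: 30.0
```

Request:
drive_tool(rows=[[0,0,0,-5,0,0,0],[0,0,0,-3,0,0,0],[0,0,0,0,0,0,0]])

```text
time_s: 43.93
tcp_pos: [0.5212, -0.05, 0.0348]
ee_rot: [[-1.0, -0.002, 0.001], [-0.001, 0.642, 0.767], [-0.002, 0.767, -0.642]]
wrist_force: [0.0, -0.0, -3.3]
gripper_width: 0.459
gripper_force: 30.0
```

Request:
drive_tool(rows=[[0,0,0,-3,0,0,0],[0,0,0,-1,0,0,0],[0,0,0,0,0,0,0]])

```text
time_s: 44.18
tcp_pos: [0.521, -0.0501, 0.0307]
ee_rot: [[-1.0, -0.001, 0.001], [-0.0, 0.641, 0.767], [-0.001, 0.767, -0.641]]
wrist_force: [-0.5, -0.5, -1.6]
gripper_width: 0.454
gripper_force: 30.0
```

Request:
drive_tool(rows=[[65,0,0,0,0,0,0],[65,0,-1,1,0,0,0],[65,0,-31,26,0,0,0],[65,0,-31,26,0,0,0],[65,0,-10,26,0,0,0]])

```text
time_s: 44.6
tcp_pos: [0.5205, -0.1263, 0.1102]
ee_rot: [[-1.0, 0.0, 0.0], [0.0, 0.642, 0.766], [0.0, 0.766, -0.642]]
wrist_force: [1.0, -0.3, 0.2]
gripper_width: 0.64
gripper_force: 0.0
```

Request:
drive_tool(rows=[[65,0,10,35,-0.12,0,0],[65,0,0,30,-0.12,0,0],[75,0,0,30,-0.12,0,0],[75,0,0,0,-0.12,0,0],[75,0,0,0,-0.12,0,0]])

```text
time_s: 45.02
tcp_pos: [0.5226, -0.1136, 0.2092]
ee_rot: [[-1.0, -0.003, 0.01], [-0.0, 0.964, 0.266], [-0.01, 0.266, -0.964]]
wrist_force: [-0.8, -0.4, -0.7]
gripper_width: 0.737
gripper_force: 0.0
```

Request:
drive_tool(rows=[[75,0,0,0,-0.12,0,0],[75,0,0,0,-0.12,0,0],[75,0,0,0,-0.035,0,0],[75,0,0,0,0,0,0],[75,0,0,0,0,0,0]])

```text
time_s: 45.43
tcp_pos: [0.5204, -0.1122, 0.2047]
ee_rot: [[-1.0, -0.002, -0.0], [-0.002, 1.0, 0.001], [0.0, 0.001, -1.0]]
wrist_force: [0.1, -0.6, 0.9]
gripper_width: 0.752
gripper_force: 0.0
```

```bash
python3 look.py
python3 - <<'E'
from h import *
save('w7',capture('wrist'))
E
```

```text
[ 0.52035093 -0.11216566  0.20472441] [[-1.0, -0.002, -0.0], [-0.002, 1.0, 0.001], [0.0, 0.001, -1.0]]
blob 165 c [ 454.  -299.1] size [40.2  6.5] yaw -74.7 z 0.0381
blob 2906 c [518.9 -68.8] size [119.   40.2] yaw -0.3 z 0.0403
blob 249 c [486.6 -65.7] size [58.6 38.2] yaw -0.9 z 0.0387
tray y [-0.1323 -0.0536] 0.0439
tray y [-0.129  -0.0535] 0.0439
tray y [-0.0805 -0.0526] 0.0432
x [-0.0638  0.0451]
```

View pics/w7.png

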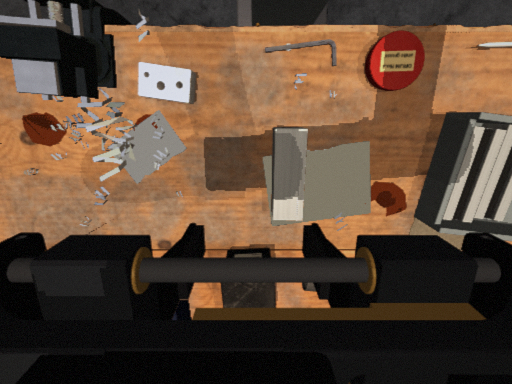

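Request:
drive_tool(rows=[[75,-1,22,-35,0,0,0],[75,-1,22,-35,0,0,0],[75,0,0,-35,0,0,0],[75,0,0,-35,0,0,0],[75,0,0,-20,0,0,0]])

```text
time_s: 46.0
tcp_pos: [0.5168, -0.0699, 0.0409]
ee_rot: [[-1.0, 0.002, -0.005], [0.002, 1.0, 0.0], [0.005, 0.0, -1.0]]
wrist_force: [-0.2, -0.4, -0.5]
gripper_width: 0.748
gripper_force: 0.0
```

Request:
drive_tool(rows=[[75,0,0,-15,0,0,0],[75,0,0,-6,0,0,0],[75,0,0,0,0,0,0],[30,0,0,0,0,0,0],[0,0,0,0,0,0,0]])

```text
time_s: 46.42
tcp_pos: [0.5199, -0.0693, 0.0245]
ee_rot: [[-1.0, -0.0, 0.003], [-0.0, 1.0, 0.0], [-0.003, 0.0, -1.0]]
wrist_force: [0.2, 0.1, -0.3]
gripper_width: 0.672
gripper_force: 0.0
```

Request:
drive_tool(rows=[[0,0,0,0,0,0,0],[0,0,0,0,0,0,0],[0,0,0,0,0,0,0],[0,0,0,0,0,0,0],[0,0,0,0,0,0,0]])

```text
time_s: 46.83
tcp_pos: [0.5193, -0.0688, 0.0242]
ee_rot: [[-1.0, -0.001, 0.002], [-0.001, 1.0, 0.0], [-0.002, 0.0, -1.0]]
wrist_force: [-1.4, 0.9, 5.7]
gripper_width: 0.452
gripper_force: 30.0
```

Request:
drive_tool(rows=[[0,0,0,20,0,0,0],[0,0,0,30,0,0,0],[0,0,0,35,0,0,0],[0,0,10,10,0,0,0],[0,0,10,0,0,0,0]])

```text
time_s: 47.25
tcp_pos: [0.5204, -0.0484, 0.1208]
ee_rot: [[-1.0, 0.0, 0.006], [0.0, 1.0, 0.001], [-0.006, 0.001, -1.0]]
wrist_force: [-0.1, 1.0, -3.0]
gripper_width: 0.455
gripper_force: 30.0
```

Request:
drive_tool(rows=[[0,0,0,0,0.06,0,0],[0,0,0,0,0.08,0,0],[0,0,0,0,0.08,0,0],[0,0,0,0,0.08,0,0],[0,0,0,0,0.08,0,0]])

```text
time_s: 47.67
tcp_pos: [0.5176, -0.0476, 0.1163]
ee_rot: [[-1.0, -0.0, -0.003], [-0.001, 0.927, 0.375], [0.003, 0.375, -0.927]]
wrist_force: [-1.2, -0.6, -3.3]
gripper_width: 0.456
gripper_force: 30.0
```

Request:
drive_tool(rows=[[0,0,0,0,0.08,0,0],[0,0,0,0,0.08,0,0],[0,0,0,0,0.08,0,0],[0,0,0,0,0.08,0,0],[0,0,0,0,0.08,0,0]])

```text
time_s: 48.08
tcp_pos: [0.518, -0.0483, 0.1161]
ee_rot: [[-1.0, 0.002, -0.002], [0.0, 0.708, 0.706], [0.003, 0.706, -0.708]]
wrist_force: [-0.6, -0.4, -2.5]
gripper_width: 0.454
gripper_force: 30.0
```

Request:
drive_tool(rows=[[0,0,0,0,0.08,0,0],[0,0,0,0,0.015,0,0],[0,0,0,-20,0,0,0],[0,0,0,-20,0,0,0],[0,0,0,-20,0,0,0]])

```text
time_s: 48.5
tcp_pos: [0.5182, -0.0483, 0.0562]
ee_rot: [[-1.0, 0.001, -0.001], [-0.0, 0.643, 0.766], [0.002, 0.766, -0.643]]
wrist_force: [-1.1, 0.5, -2.1]
gripper_width: 0.457
gripper_force: 30.0
```

Request:
drive_tool(rows=[[0,0,0,-12,0,0,0],[0,0,0,-7,0,0,0],[0,0,0,-4,0,0,0],[0,0,0,0,0,0,0]])

```text
time_s: 48.83
tcp_pos: [0.5186, -0.0486, 0.0346]
ee_rot: [[-1.0, -0.0, -0.001], [-0.001, 0.641, 0.767], [0.001, 0.767, -0.641]]
wrist_force: [-0.4, -0.2, -2.3]
gripper_width: 0.459
gripper_force: 30.0
```

Request:
drive_tool(rows=[[0,0,0,-3,0,0,0],[0,0,0,-1,0,0,0],[0,0,0,0,0,0,0]])

```text
time_s: 49.08
tcp_pos: [0.5191, -0.0491, 0.0318]
ee_rot: [[-1.0, -0.002, 0.001], [-0.001, 0.641, 0.767], [-0.002, 0.767, -0.641]]
wrist_force: [-0.1, 0.3, -2.2]
gripper_width: 0.455
gripper_force: 30.0
```

Request:
drive_tool(rows=[[65,0,0,0,0,0,0],[65,0,-1,1,0,0,0],[65,0,-31,26,0,0,0],[65,0,-31,26,0,0,0],[65,0,-10,26,0,0,0]])

```text
time_s: 49.5
tcp_pos: [0.5186, -0.1254, 0.1115]
ee_rot: [[-1.0, -0.0, 0.001], [0.0, 0.643, 0.766], [-0.0, 0.766, -0.643]]
wrist_force: [0.1, -0.4, 0.8]
gripper_width: 0.639
gripper_force: 0.0
```

Request:
drive_tool(rows=[[65,0,10,35,-0.12,0,0],[65,0,0,30,-0.12,0,0],[75,0,0,30,-0.12,0,0],[75,0,0,0,-0.12,0,0],[75,0,0,0,-0.12,0,0]])

```text
time_s: 49.92
tcp_pos: [0.5206, -0.1126, 0.2105]
ee_rot: [[-1.0, -0.003, 0.01], [-0.0, 0.964, 0.266], [-0.011, 0.266, -0.964]]
wrist_force: [-0.2, 0.4, -1.0]
gripper_width: 0.733
gripper_force: 0.0
```

Request:
drive_tool(rows=[[75,0,0,0,-0.12,0,0],[75,0,0,0,-0.12,0,0],[75,0,0,0,-0.035,0,0],[75,0,0,0,0,0,0],[75,0,0,0,0,0,0]])

```text
time_s: 50.33
tcp_pos: [0.5184, -0.1112, 0.2059]
ee_rot: [[-1.0, -0.002, 0.0], [-0.002, 1.0, 0.002], [-0.0, 0.002, -1.0]]
wrist_force: [-0.6, -0.4, 0.1]
gripper_width: 0.748
gripper_force: 0.0
```

```bash
python3 look.py
python3 - <<'E'
from h import *
c=capture('wrist'); W=cloud(c); X,Y,Z=np.moveaxis(W,-1,0); f=c['frame'].astype(int).sum(-1)
m=(X>.47)&(X<.57)&(Y>-.11)&(Y<-.02)&(Z>.03)&(Z<.045)
for yy in np.arange(-.11,-.02,.007):
    q=m&(Y>yy)&(Y<yy+.007); print(round(yy,3),q.sum(),(np.median(f[q]),np.median(Z[q]).round(4)) if q.any() else '')
E
```

```text
[ 0.51837812 -0.11119194  0.20593063] [[-1.0, -0.002, 0.0], [-0.002, 1.0, 0.002], [-0.0, 0.002, -1.0]]
blob 167 c [ 454.1 -299.7] size [40.5  6.7] yaw -74.5 z 0.0377
blob 2826 c [518.  -68.5] size [120.1  40.2] yaw -0.6 z 0.0386
blob 186 c [485.  -65.6] size [55.9 38. ] yaw -0.8 z 0.0383
tray y [-0.13   -0.0535] 0.0436
tray y [-0.1263 -0.0534] 0.0438
tray y [-0.0759 -0.0526] 0.0438
x [-0.0636  0.043 ]
-0.11 0 
-0.103 0 
-0.096 0 
-0.089 414 (np.float64(295.0), np.float64(0.0401))
-0.082 396 (np.float64(292.0), np.float64(0.0401))
-0.075 396 (np.float64(51.0), np.float64(0.0352))
-0.068 438 (np.float64(53.0), np.float64(0.0352))
-0.061 434 (np.float64(309.0), np.float64(0.0401))
-0.054 330 (np.float64(375.0), np.float64(0.0402))
-0.047 0 
-0.04 0 
-0.033 0 
-0.026 0
```

Request:
drive_tool(rows=[[75,-1,22,-35,0,0,-0.01],[75,0,21,-35,0,0,0],[75,0,0,-35,0,0,0],[75,0,0,-35,0,0,0],[75,0,0,-20,0,0,0]])

```text
time_s: 50.9
tcp_pos: [0.5158, -0.0699, 0.0419]
ee_rot: [[-1.0, 0.012, -0.005], [0.012, 1.0, 0.0], [0.005, 0.0, -1.0]]
wrist_force: [-1.4, -0.9, 0.2]
gripper_width: 0.751
gripper_force: 0.0
```

Request:
drive_tool(rows=[[75,0,0,-15,0,0,0],[75,0,0,-6,0,0,0],[75,0,0,0,0,0,0],[30,0,0,0,0,0,0],[0,0,0,0,0,0,0]])

```text
time_s: 51.32
tcp_pos: [0.5189, -0.0693, 0.0255]
ee_rot: [[-1.0, 0.01, 0.003], [0.01, 1.0, 0.0], [-0.003, 0.0, -1.0]]
wrist_force: [0.4, 0.6, -0.1]
gripper_width: 0.671
gripper_force: 0.0
```

Request:
drive_tool(rows=[[0,0,0,0,0,0,0],[0,0,0,0,0,0,0],[0,0,0,0,0,0,0],[0,0,0,0,0,0,0],[0,0,0,0,0,0,0]])

```text
time_s: 51.73
tcp_pos: [0.5184, -0.0687, 0.0252]
ee_rot: [[-1.0, 0.009, 0.002], [0.009, 1.0, 0.0], [-0.002, 0.0, -1.0]]
wrist_force: [-1.2, 1.9, 5.8]
gripper_width: 0.454
gripper_force: 30.0
```

Request:
drive_tool(rows=[[0,0,0,25,0,0,0],[0,0,0,35,0,0,0],[0,0,15,35,0,0,0],[0,1,30,0,0,0,-0.023],[0,1,30,0,0,0,-0.023]])

```text
time_s: 52.15
tcp_pos: [0.5204, 0.0066, 0.1212]
ee_rot: [[-0.998, 0.059, 0.004], [0.059, 0.998, 0.002], [-0.004, 0.002, -1.0]]
wrist_force: [-0.2, 0.3, -3.1]
gripper_width: 0.456
gripper_force: 30.0
```

Request:
drive_tool(rows=[[0,1,30,0,0,0,-0.023],[0,1,30,0,0,0,-0.023],[0,1,30,0,0,0,-0.023],[0,1,30,0,0,0,0],[0,1,30,0,0,0,0]])

```text
time_s: 52.57
tcp_pos: [0.5235, 0.157, 0.1183]
ee_rot: [[-0.992, 0.124, -0.002], [0.124, 0.992, -0.001], [0.002, -0.001, -1.0]]
wrist_force: [0.4, 0.1, -3.6]
gripper_width: 0.455
gripper_force: 30.0
```

Request:
drive_tool(rows=[[0,2,30,0,0,0,0],[0,2,30,0,0,0,0],[0,2,30,0,0,0,0],[0,0,24,0,0,0,0],[0,0,0,0,0,0,0]])

```text
time_s: 52.98
tcp_pos: [0.5306, 0.274, 0.1181]
ee_rot: [[-0.993, 0.12, -0.0], [0.12, 0.993, 0.001], [0.0, 0.001, -1.0]]
wrist_force: [0.5, -0.8, -2.7]
gripper_width: 0.452
gripper_force: 30.0
```

```bash
python3 chk.py
```

```text
[0.53055458 0.27400232 0.11805606] [[-0.993, 0.12, -0.0], [0.12, 0.993, 0.001], [0.0, 0.001, -1.0]] 0.4520900243735282 [ 0.5 -0.8 -2.7]
tcp tray [[-0.0008 -0.0016  0.    ]]
-x wall 1832 [-0.0754 -0.0747 -0.0715 -0.0683 -0.0674]
held bar x 7197 [-0.0619 -0.058  -0.0326 -0.0074 -0.0008]
held y 7197 [-0.0288 -0.0212 -0.004   0.0128  0.0214]
held z 7197 [0.117  0.1276 0.1326 0.1339 0.1427]
bar in tray y 5536 [-0.1331 -0.1261 -0.0948 -0.0633 -0.0578]
```

Request:
drive_tool(rows=[[0,1,0,-20,0,0,0],[0,0,0,-20,0,0,0],[0,0,0,-20,0,0,0],[0,0,0,-13,0,0,0],[0,0,0,0,0,0,0]])

```text
time_s: 53.45
tcp_pos: [0.5289, 0.2669, 0.0423]
ee_rot: [[-0.992, 0.126, -0.008], [0.126, 0.992, -0.006], [0.007, -0.006, -1.0]]
wrist_force: [-0.1, -0.2, -2.4]
gripper_width: 0.455
gripper_force: 30.0
```

Request:
drive_tool(rows=[[0,0,0,-5,0,0,0],[0,0,0,-4,0,0,0],[0,0,0,-3,0,0,0],[0,0,0,0,0,0,0]])

```text
time_s: 53.78
tcp_pos: [0.5317, 0.2698, 0.0343]
ee_rot: [[-0.992, 0.124, -0.0], [0.124, 0.992, 0.0], [0.0, 0.0, -1.0]]
wrist_force: [-1.0, -0.8, -2.4]
gripper_width: 0.458
gripper_force: 30.0
```

Request:
drive_tool(rows=[[0,0,0,-2,0,0,0],[0,0,0,0,0,0,0],[62,0,0,0,0,0,0],[62,0,0,0,0,0,0],[62,0,0,0,0,0,0]])

```text
time_s: 54.2
tcp_pos: [0.5324, 0.2705, 0.0332]
ee_rot: [[-0.992, 0.123, 0.002], [0.123, 0.992, 0.001], [-0.001, 0.001, -1.0]]
wrist_force: [0.6, 0.2, -0.5]
gripper_width: 0.582
gripper_force: 0.0
```

Request:
drive_tool(rows=[[62,0,0,20,0,0,0],[62,0,0,35,0,0,0],[0,0,0,20,0,0,0.1],[0,0,0,0,0,0,0.12],[0,0,0,0,0,0,0.12]])

```text
time_s: 54.62
tcp_pos: [0.533, 0.271, 0.1101]
ee_rot: [[-0.975, -0.22, 0.004], [-0.22, 0.975, 0.004], [-0.005, 0.002, -1.0]]
wrist_force: [-0.0, 0.3, -1.4]
gripper_width: 0.471
gripper_force: 0.0
```

Request:
drive_tool(rows=[[0,0,0,0,0,0,0.12],[0,0,0,0,0,0,0.12],[0,0,0,0,0,0,0.12],[0,0,0,0,0,0,0.12],[0,0,0,0,0,0,0.12]])

```text
time_s: 55.03
tcp_pos: [0.532, 0.2702, 0.1079]
ee_rot: [[-0.681, -0.732, 0.001], [-0.732, 0.681, 0.001], [-0.001, -0.0, -1.0]]
wrist_force: [0.8, 0.3, -0.2]
gripper_width: 0.1
gripper_force: 0.0
```

Request:
drive_tool(rows=[[0,0,0,0,0,0,0.12],[0,0,0,0,0,0,0.12],[0,0,0,0,0,0,0.12],[0,0,0,0,0,0,0.12],[0,0,0,0,0,0,0.12]])

```text
time_s: 55.45
tcp_pos: [0.532, 0.2702, 0.1079]
ee_rot: [[-0.148, -0.989, 0.001], [-0.989, 0.148, 0.001], [-0.001, -0.001, -1.0]]
wrist_force: [-1.0, 0.5, 0.2]
gripper_width: 0.008
gripper_force: 0.0
```

Request:
drive_tool(rows=[[0,1,15,0,0,0,0.03],[0,2,20,0,0,0,0],[0,2,13,0,0,0,0],[0,0,0,0,0,0,0],[0,0,0,0,0,0,0]])

```text
time_s: 55.87
tcp_pos: [0.5366, 0.319, 0.1072]
ee_rot: [[-0.124, -0.992, -0.0], [-0.992, 0.124, -0.0], [0.0, 0.0, -1.0]]
wrist_force: [-0.3, -1.0, 1.0]
gripper_width: 0.005
gripper_force: 0.0
```

Request:
drive_tool(rows=[[0,0,0,-25,0,0,0],[0,0,0,-25,0,0,0],[0,0,0,-20,0,0,0],[0,0,0,-14,0,0,0],[0,0,0,-7,0,0,0]])

```text
time_s: 56.28
tcp_pos: [0.5355, 0.3164, 0.014]
ee_rot: [[-0.126, -0.992, -0.003], [-0.992, 0.126, -0.003], [0.003, 0.003, -1.0]]
wrist_force: [-0.4, -0.8, -0.7]
gripper_width: 0.001
gripper_force: 0.0
```

Request:
drive_tool(rows=[[0,0,0,0,0,0,0],[0,-0.9,-7,0,0,0,0],[0,-0.9,-7,0,0,0,0],[0,-0.7,-6,0,0,0,0],[0,0,0,0,0,0,0]])

```text
time_s: 56.7
tcp_pos: [0.5345, 0.297, 0.0176]
ee_rot: [[-0.126, -0.992, 0.001], [-0.992, 0.126, 0.001], [-0.001, -0.001, -1.0]]
wrist_force: [-0.1, -0.6, -0.0]
gripper_width: 0.008
gripper_force: 0.0
```

Request:
drive_tool(rows=[[0,-0.7,-6,0,0,0,0],[0,-0.7,-6,0,0,0,0],[0,-0.7,-6,0,0,0,0],[0,0,0,0,0,0,0]])

```text
time_s: 57.03
tcp_pos: [0.532, 0.2789, 0.0167]
ee_rot: [[-0.126, -0.992, -0.0], [-0.992, 0.126, -0.0], [0.0, 0.0, -1.0]]
wrist_force: [0.5, 0.1, 1.3]
gripper_width: 0.005
gripper_force: 0.2
```

Request:
drive_tool(rows=[[0,-0.4,-3,0,0,0,0],[0,-0.3,-2,0,0,0,0],[0,0,0,0,0,0,0]])

```text
time_s: 57.28
tcp_pos: [0.5315, 0.2748, 0.0164]
ee_rot: [[-0.125, -0.992, 0.0], [-0.992, 0.125, 0.0], [-0.0, -0.0, -1.0]]
wrist_force: [1.2, 1.5, 1.0]
gripper_width: 0.007
gripper_force: 0.7
```

Request:
drive_tool(rows=[[0,-0.2,-2,0,0,0,0],[0,0,0,0,0,0,0]])

```text
time_s: 57.45
tcp_pos: [0.5312, 0.2728, 0.0162]
ee_rot: [[-0.125, -0.992, -0.0], [-0.992, 0.125, -0.0], [0.0, 0.0, -1.0]]
wrist_force: [0.2, 1.2, 0.2]
gripper_width: 0.006
gripper_force: 0.8
```

Request:
drive_tool(rows=[[0,-0.2,-2,0,0,0,0],[0,0,0,0,0,0,0]])

```text
time_s: 57.62
tcp_pos: [0.5311, 0.2715, 0.0163]
ee_rot: [[-0.125, -0.992, 0.0], [-0.992, 0.125, 0.001], [-0.001, -0.0, -1.0]]
wrist_force: [-0.5, 4.1, -0.4]
gripper_width: 0.003
gripper_force: 1.9
```

Request:
drive_tool(rows=[[0,-0.2,-2,0,0,0,0],[0,0,0,0,0,0,0]])

```text
time_s: 57.78
tcp_pos: [0.5312, 0.2715, 0.0163]
ee_rot: [[-0.125, -0.992, 0.002], [-0.992, 0.125, 0.004], [-0.004, -0.002, -1.0]]
wrist_force: [-2.4, 8.9, -1.7]
gripper_width: 0.002
gripper_force: 4.5
```

Request:
drive_tool(rows=[[0,-0.2,-2,0,0,0,0],[0,0,0,0,0,0,0]])

```text
time_s: 57.95
tcp_pos: [0.5313, 0.2714, 0.0165]
ee_rot: [[-0.124, -0.992, 0.004], [-0.992, 0.124, 0.007], [-0.008, -0.003, -1.0]]
wrist_force: [-2.9, 13.5, -2.1]
gripper_width: 0.002
gripper_force: 6.9
```

Request:
drive_tool(rows=[[0,1,8,0,0,0,0],[0,0.5,4,0,0,0,0],[0,0,0,35,0,0,0],[0,0,0,40,0,0,0],[0,0,-20,40,0,0,0]])

```text
time_s: 58.37
tcp_pos: [0.5319, 0.2609, 0.1289]
ee_rot: [[-0.122, -0.993, -0.002], [-0.993, 0.122, -0.003], [0.003, 0.002, -1.0]]
wrist_force: [0.7, 0.1, 1.0]
gripper_width: 0.005
gripper_force: 0.0
```

Request:
drive_tool(rows=[[0,0,-40,40,0,0,0],[0,0,-40,40,0,0,0],[0,0,-40,0,0,0,0],[0,0,-40,0,0,0,0],[0,0,-40,0,0,0,0]])

```text
time_s: 58.78
tcp_pos: [0.5308, 0.079, 0.1877]
ee_rot: [[-0.125, -0.992, -0.002], [-0.992, 0.125, -0.001], [0.001, 0.001, -1.0]]
wrist_force: [0.7, -0.2, -0.0]
gripper_width: 0.003
gripper_force: 0.0
```

Request:
drive_tool(rows=[[0,0,-40,0,0,0,0],[0,0,-40,0,0,0,0],[0,0,-40,0,0,0,0],[0,0,0,0,0,0,0],[0,0,0,0,0,0,0]])

```text
time_s: 59.2
tcp_pos: [0.5307, -0.0414, 0.1868]
ee_rot: [[-0.129, -0.992, -0.003], [-0.992, 0.129, -0.001], [0.001, 0.003, -1.0]]
wrist_force: [0.4, -0.3, -0.1]
gripper_width: 0.004
gripper_force: 0.0
```

Run:
```python
from h import *
print(sense()['tcp_pos'])
c=capture('top'); W=cloud(c); T=tray(W); x,y,z=np.moveaxis(T,-1,0)
for lo,hi in((-.055,-.02),(-.02,.02),(.02,.055)):
    m=(x>lo)&(x<hi)&(y>-.1345)&(y<.04)&(z>.035)&(z<.053); print('tray y',np.percentile(T[m][:,1],[1,99]).round(4),np.median(T[m][:,2]).round(4))
    q=T[m]; print(' deep gaps', ((T[(x>lo)&(x<hi)&(y>-.13)&(y<-.02)][:,2])<.03).sum())
for yc in(-.115,-.075,-.035):
    m=(abs(x)<.066)&(abs(y-yc)<.018)&(z>.035)&(z<.052); print(yc,'x',np.percentile(T[m][:,0],[1,99]).round(4))
for l in [.08,.1,.12,.14,.16,.18]:
    m=(abs(x)<.05)&(y>.1)&(z>l)&(z<l+.02); print('panel',l,np.median(T[m][:,1]).round(4))
c2=capture('scene'); W0=np.load('top0.npz')['W']
a=cv2.cvtColor(c['frame'],cv2.COLOR_RGB2BGR)[100:280,90:330]; b=cv2.cvtColor(c2['frame'],cv2.COLOR_RGB2BGR)[100:340,60:380]
a=cv2.resize(a,(400,300)); b=cv2.resize(b,(400,300)); cv2.imwrite('pics/f.png',np.hstack([a,b]))
```

```text
[ 0.53074717 -0.0413552   0.18684644]
tray y [-0.0348 -0.0126] 0.0424
 deep gaps 0Traceback (most recent call last):
  File "<stdin>", line 5, in <module>
    return _quantile_unchecked(
        a, q, axis, out, overwrite_input, method, keepdims, weights)
    return _ureduce(a,
                    func=_quantile_ureduce_func,
    ...<5 lines>...
                    overwrite_input=overwrite_input,
                    method=method)
    r = func(a, **kwargs)
    result = _quantile(arr,
                       quantiles=q,
    ...<2 lines>...
                       out=out,
                       weights=wgt)
    slices_having_nans = np.isnan(arr[-1, ...])
                                  ~~~^^^^^^^^^
IndexError: index -1 is out of bounds for axis 0 with size 0
```

Request:
drive_tool(rows=[[0,-10,-40,10,0,0,0],[0,-10,-40,10,0,0,0],[0,-10,-40,10,0,0,0],[0,-10,-40,0,0,0,0],[0,-10,-40,0,0,0,0]])

```text
time_s: 59.67
tcp_pos: [0.4826, -0.2367, 0.2177]
ee_rot: [[-0.122, -0.993, 0.001], [-0.993, 0.122, -0.0], [0.0, -0.001, -1.0]]
wrist_force: [0.4, 0.3, 0.7]
gripper_width: 0.004
gripper_force: 0.0
```

Request:
drive_tool(rows=[[0,0,-40,0,0,0,0],[0,0,-20,0,0,0,0],[0,0,0,0,0,0,0],[0,0,0,0,0,0,0]])

```text
time_s: 60.0
tcp_pos: [0.4825, -0.2961, 0.2162]
ee_rot: [[-0.125, -0.992, -0.002], [-0.992, 0.125, 0.001], [-0.001, 0.002, -1.0]]
wrist_force: [-0.4, 0.1, -0.1]
gripper_width: 0.005
gripper_force: 0.0
```

Run:
```python
from h import *
print(sense()['tcp_pos'])
c=capture('top'); W=cloud(c); T=tray(W); x,y,z=np.moveaxis(T,-1,0)
c2=capture('scene')
a=cv2.cvtColor(c['frame'],cv2.COLOR_RGB2BGR)[100:280,90:330]; b=cv2.cvtColor(c2['frame'],cv2.COLOR_RGB2BGR)[100:340,60:380]
a=cv2.resize(a,(400,300)); b=cv2.resize(b,(400,300)); cv2.imwrite('pics/f.png',np.hstack([a,b]))
P=lambda q:np.percentile(q,[1,99]).round(4) if len(q) else None
for lo,hi in((-.055,-.02),(-.02,.02),(.02,.055)):
    m=(x>lo)&(x<hi)&(y>-.1345)&(y<.04)&(z>.035)&(z<.053); print('tray y',P(T[m][:,1]),np.median(T[m][:,2]).round(4))
for yc in(-.115,-.075,-.035):
    m=(abs(x)<.066)&(abs(y-yc)<.018)&(z>.035)&(z<.052); print(yc,'x',P(T[m][:,0]),'z by y',[np.median(T[(abs(x)<.05)&(abs(y-yc-d)<.003)][:,2]).round(4) for d in(-.015,0,.015)])
print('panel',[np.median(T[(abs(x)<.05)&(y>.1)&(z>l)&(z<l+.02)][:,1]).round(4) for l in (.08,.12,.16)])
```

```text
[ 0.48251697 -0.29609255  0.21615641]
tray y [-0.1334 -0.0144] 0.0438
tray y [-0.133 -0.014] 0.0439
tray y [-0.1334 -0.0131] 0.0435
-0.115 x [-0.0604  0.0652] z by y [np.float64(0.0448), np.float64(0.0404), np.float64(0.0453)]
-0.075 x [-0.065   0.0657] z by y [np.float64(0.0447), np.float64(0.0405), np.float64(0.0457)]
-0.035 x [-0.061   0.0654] z by y [np.float64(0.0453), np.float64(0.0404), np.float64(0.0452)]
panel [np.float64(0.1251), np.float64(0.1267), np.float64(0.1282)]
```

View pics/f.png

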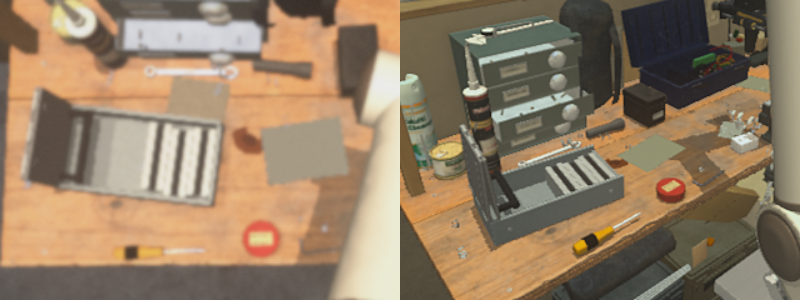

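```bash
python3 -c "
from station import finish_job
print(finish_job())"
```

```text
the job is handed in; nothing more can be done
None
```

The cover is folded and all three bars lie slot up in one closed row against the end stop. I checked this in the last camera picture, and the job is handed in, with no verdict returned.

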